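# Centre-punch set-up on a chainsaw guide bar

### The arm

A 6-joint arm with a two-finger parallel gripper is mounted at the origin on the work surface. World frame = base frame: x ahead of the robot, y to its left, z up, the work surface at z = 0. Lengths are in m, angles in rad, forces in N, time in s.
With the tool pointing down it reaches from about 0.25 to 0.775 m from the base axis. Payload 4 kg.
Tool frame: the origin (TCP) lies between the finger pads; the fingertips stand 14 mm ahead of it and the grasp point (between the pads) lies 5 mm behind it; z points along the fingers, y is the direction in which the jaws open and shut (so a half turn about z gives the same grasp; the last joint's range is limited). The gripper opens to 94 mm and grips with 3 to 60 N. Pads are 16 mm wide; open, the fingers measure 119 mm over their backs; the gripper's body (75 mm by 177 mm) begins 78 mm behind the grasp point.
Start: joints at [-1.381, 0.087, 1.371, -0, 1.684, -0.103], TCP at [0.159, -0.527, 0.22] pointing down, gripper open.
Joint ranges: [-3.1, 3.1], [-0.76, 2.03], [0.27, 2.55], [-1.08, 4.22], [0.17, 2.65], [-2.57, 2.57]. Speed limits (rad/s): [2.79, 2.79, 3.14, 3.14, 3.14, 3.14].

### API

Orientations are given as [roll, pitch, yaw] about the fixed x, y, z axes, in that order (R = Rz(yaw) Ry(pitch) Rx(roll)).
In Python, from bench import robot, cams, spotter gives the robot as it stands.
- The arm moves only by the shell command python3 -m inch 'ROWS'. ROWS is JSON, a list of rows, each an object of numbers: "grip": the opening, from 0 (shut) to 1 (fully open); "dx", "dy", "dz": the shift along the tool's x, y, z in units of 25 mm (1.0 is 25 mm); "rx", "ry", "rz": the turn, a rotation vector about the tool's x, y, z in units of 5 degrees (1.0 is 5 degrees). A call has 1 to 12 rows; each row shifts and turns the pose as measured when the row begins, along the tool's axes as they then stand; what a row does not reach is not made up. A row lasts 1/8 s, in which the tool goes at most 62.5 mm and 10.7 degrees, less where a joint would pass 70% of its speed; a pose out of reach is approached as far as the arm can. A call is refused whole if a number of a shift passes 1 or a number of a turn 1, either way. A call with a gripper value outside its range is refused whole. The fingers move at their own pace and stop on an object; the grip force is fixed at half the most. Time passes only in rows, so rows that do not move let the fingers close. It gives the time, the measured TCP pose, the force and the opening at its end, in the units of the state.
- robot.get_obs(): the state, without advancing time (a new reading comes with each control period).
- cams.snapshot(name): name is "scene" or "top" or "wrist"; returns a dict with "frame" (400x640x3 uint8, red, green, blue), "intrinsics" (3x3 intrinsics, pixels), "k1" (the pictures are not rectified: a ray, as slopes to the right and down, at radius r is drawn at 1 + k1 r^2 times it, then the intrinsics apply), "eye" and "orientation" of the camera in the world. Camera axes: x right, y up, looking along -z (the intrinsics and any distortion apply to the point x, -y, -z); pixel columns grow to the right and rows downward; lengths in m; the calibration is good to about 2 mm. A picture is of the moment at which its call begins. There is no depth.
- robot.close_job(): hands the job in, once; it reports no verdict.
Trained networks look in a picture, given as the dict that the camera call returned (one of the last four; its "shot" number tells which), for a name from the list of things; names that differ only in an ending like _2 or _b are one class to them, and where a whole thing is asked for, a point or a joint stands for the part that bears it (a point fixed in the world has none). Each returns a list of dicts, best first, with "score" (0 to 1); they miss things now and then, are a little off and sometimes report something else, mostly with a low value. They report only what shows in the picture. A call takes as long as a camera call. They do not tell look-alikes from the thing itself.
- spotter.regions_of(picture, query): "pixels" (400x640 bool, what is visible of it) and "extent" ([left, top, right, bottom] in pixels, round what is visible of it).
- spotter.place_of(picture, query): "pixel" ([column, row] in pixels: a listed point, or the origin of a listed thing).
The state is a dict: "time": time; "joint_positions": joint angles; "qvel": joint speeds; "joint_torque": joint torques, N m; "tool_pos": TCP position; "ee_rot": TCP orientation; "wrist_force": force on the tool from outside, world axes, zero at the start; "wrist_torque": the same for the moment, N m; "width": finger opening in m.
Only numpy, scipy, OpenCV 4.12 (cv2) and the standard library are available. Lean on these libraries where they do the work, as an engineer would, in place of code of your own. Each camera call takes 0.05 s, during which the arm holds its last target.

### The job

The guide bar needs a new oil hole: slide the bar over the jig until it is fully home against both fence pins and the end pin. Then take the automatic centre punch out of the tool stand and set its point where the arms of the white cross on the bar meet. Finish while still holding the punch there, upright and steady, with light pressure so that its sprung nose is about halfway in but never right home (that would fire it) - I will check the spot and finish the stroke myself; keep the bar against its pins and leave the other tools where they are.

Things in the scene. Friction and masses are not known exactly. Their poses are not given: they have to be found in the camera images.
- jig: Steel jig, bolted down, placed and turned at random. Base plate 150 (x) x 240 (y) x 8 mm, origin at the centre of its underside. Two support blocks on it, 130 mm long in x, tops at z = 30 mm: left from y = +30 to +120, right from y = -120 to -70 mm. x points to the fence (away from the robot), y to the end pin (left). With the bar home its origin is at (+14, -54, +30) mm, axes parallel.
- fence_pin_left (a point): Top centre of the left fence pin (round, fixed, 12 mm in diameter, 12 mm above the blocks, as are all three): jig x = +50, y = +75, z = 42 mm. The bar's far long edge rests against the robot's side of the fence pins, 6 mm short of their centres.
- fence_pin_right (a point): Top centre of the right fence pin: jig x = +50, y = -95, z = 42 mm.
- end_pin (a point): Top centre of the end pin: jig x = +6, y = +112, z = 42 mm. The bar's square tail end rests against its right side (at y = +106 mm).
- bar: Chainsaw guide bar, dark grey steel, 320 x 60 x 5 mm, about 0.5 kg, flat on the two blocks, 10 to 25 mm short of the pins and askew. Origin: mid length, mid width, underside; y runs along it to the tail (square, slotted), x across it to the fence. The half-round nose (radius 30 mm) sticks out to the right. Slides with 3 to 6 N; seating it square on both fence pins takes up to 15 N.
- bar_mark (a point): Middle of the white painted cross (arms 20 mm long, 2 mm wide) on the bar's top face, near the tail on the robot's side of the slot: bar x = -18, y = +105, z = +5 mm. With the bar home it lies over the left block.
- bar_nose (a point): Tip of the bar's round nose, top edge: bar x = 0, y = -160, z = +5 mm.
- stand: Wooden tool stand, fixed, 60 (x) x 200 (y) x 70 mm high, placed at random left of the jig, its length (y) running roughly fore and aft (to and away from the robot). Origin at the centre of its underside. Three stepped holes along y (at -65, 0, +65 mm); in each stands a tool, in any order.
- punch: Automatic centre punch, bright steel, knurled: a cylinder 16 mm in diameter, 97 mm long with its domed cap, about 0.13 kg, loose, upright in a hole of the stand (1 mm of play; 30 mm in the hole, 67 mm out). Origin at the centre of the body's lower end (shoulder, 40 mm above the bench); z runs up to the cap. Below it the nose, 7 mm thick, sticks out 33 mm.
- punch_tip (a point): The punch's point, at the lower end of the sprung nose: 33 mm below the punch origin on its axis, nearer when the nose is pushed in.
- punch_nose (a joint): How far the sprung nose is pushed into the punch body, m: 0 = fully out, 0.010 = right home, where the punch would fire. The spring needs 2.3 N to start and 0.9 N more for each mm (about 7 N halfway, 11 N at 10 mm).
- pin_punch: Bystander in the stand: solid pin punch, 16 mm in diameter and 68 mm long with a thinner 11 mm neck 22 mm long on top; leave it. Origin on its axis, 40 mm above the bench.
- screwdriver: Bystander in the stand: stubby screwdriver, handle up, 28 mm thick, 71 mm high above the stand; leave it. Origin at the handle's lower end.
- ratchet: Bystander: ratchet handle 210 mm long lying on the bench to the right of the bar; leave it. Origin under the middle of its shank.
- pliers: Bystander: pliers 190 mm long lying on the bench beyond the jig; leave them. Origin below the middle.
- jig_gap (a point): Middle of the 100 mm wide gap between the jig's support blocks, on the base plate: jig x = 0, y = -20, z = 8 mm. The bar bridges the gap 22 mm above it, so a finger can reach down past the bar's edge here. Only two flat screw heads, 4 mm high, stand in it.
Not all that is in view belongs to the job. What is shaped like the punch but orange, pink or turquoise is not meant.

How it is judged:
On the way, in this order (a step that is already met when the one before it is completed fails the run):
1. the bar is fully home against both fence pins and the end pin (x of bar in the frame of jig between 0.0115 and 0.0165 m and y of bar in the frame of jig between -0.0565 and -0.0515 m and z of bar in the frame of jig between 0.028 and 0.032 m and angle between the y axis of bar and the y axis of jig, either way round below 0.02 rad), for 0.2 s.
2. the punch stands on the cross with its nose pushed part way in (distance between punch_tip and bar_mark below 0.004 m and angle between punch's own z axis and vertical below 0.12 rad and value of joint punch_nose between 0.002 and 0.008 m), for 0.2 s.
At the end, for the whole second after the job is handed in: Bar flat, within 2.5 mm of home against the pins and 0.02 rad of square; punch held still by the gripper alone, within 0.12 rad of upright, point within 4 mm of the cross's middle, nose in 2 to 8 mm, pushing on the bar with 2 to 14 N; other tools within 30 mm of their places (all of step 1 and all of step 2 and contact force between the fingers and punch above 2 N and contact force between punch and bar between 2 and 14 N and contact force between punch and stand below 0.1 N and contact force between punch and jig below 0.1 N and linear speed of each of punch, bar below 0.02 m/s and distance of each of pin_punch, screwdriver, ratchet, pliers from where it was at the start of the episode below 0.03 m); the arm keeps its last pose, push and grip.
It fails at once if the punch's nose is pushed right home, so that it fires (value of joint punch_nose above 0.0093 m).
It fails at once if another tool is disturbed (moved over 30 mm) (not (distance of each of pin_punch, screwdriver, ratchet, pliers from where it was at the start of the episode below 0.03 m)).
It also fails if it takes over 64 s, if anything falls off the work surface, if the arm or the gripper's body presses on something with over 40 N, if the wrist force passes 120 N, or if a joint passes its speed limit or range.

## Working session

There is one attempt and no reset: what is moved stays moved. The work goes in short steps, Python scripts to look and compute and a shell command to move; the robot and the scene stay as the last step left them, time stands still between calls to the robot, and variables do not carry over. Pictures are saved under pics/ and viewed, and the job is handed in when it is done.

```bash
ls; mkdir -p pics
cat > h.py <<'E'
import numpy as np, cv2
from bench import robot, cams, spotter
from scipy.spatial.transform import Rotation as R
def Rot(o):
    o=np.array(o,float)
    if o.shape==(3,3): return o
    if o.shape==(3,): return R.from_euler('xyz',o).as_matrix()
    return R.from_quat(o).as_matrix()
def ray(p,uv):
    K=np.array(p['intrinsics']);d=np.array([(uv[0]-K[0,2])/K[0,0],(uv[1]-K[1,2])/K[1,1]])
    u=d.copy()
    for _ in range(30): u=d/(1+p['k1']*(u@u))
    v=Rot(p['orientation'])@np.array([u[0],-u[1],-1]); return np.array(p['eye']),v
def atz(p,uv,z):
    e,v=ray(p,uv); return e+v*(z-e[2])/v[2]
def proj(p,X):
    K=np.array(p['intrinsics']);c=Rot(p['orientation']).T@(np.array(X)-np.array(p['eye']))
    s=np.array([c[0],-c[1]])/-c[2]; s=s*(1+p['k1']*(s@s)); return [K[0,0]*s[0]+K[0,2],K[1,1]*s[1]+K[1,2]]
def save(p,n): cv2.imwrite('pics/'+n+'.png',np.array(p['frame'])[:,:,::-1])
E
python3 - <<'E'
from h import *
np.set_printoptions(precision=4,suppress=True)
for n in ['scene','top']:
    p=cams.snapshot(n); save(p,n+'0'); print(n,p['eye'],p['orientation'],p['k1'],p['intrinsics'])
    for q,z in [('jig',0),('fence_pin_left',.042),('fence_pin_right',.042),('end_pin',.042),('bar',.03),('bar_mark',.035),('bar_nose',.035),('stand',0),('punch',.04),('pin_punch',.04),('screwdriver',.07),('jig_gap',.008),('ratchet',0)]:
        for r in spotter.place_of(p,q)[:2]: print(q,r['score'],np.array(r['pixel']),atz(p,r['pixel'],z))
print(robot.get_obs())
E
```

```text
pics
scene [1.0607 0.7855 0.7785] [ 0.9426 -0.0054  2.629 ] -0.052016192953866294 [[378.471    0.     316.127 ]
 [  0.     378.471  194.9582]
 [  0.       0.       1.    ]]
jig 0.82 [332.1 227.6] [0.5728 0.0293 0.    ]
fence_pin_left 0.63 [328.8 241. ] [0.6374 0.115  0.042 ]
fence_pin_left 0.16 [265.5 164.3] [ 0.6296 -0.357   0.042 ]
fence_pin_right 0.69 [305.6 199.8] [ 0.603  -0.0895  0.042 ]
end_pin 0.63 [348.8 224.9] [0.5491 0.0838 0.042 ]
end_pin 0.61 [348.7 244.7] [0.5964 0.1552 0.042 ]
bar 0.77 [327.4 210.5] [ 0.5616 -0.0198  0.03  ]
bar_mark 0.65 [343.9 221.4] [0.5482 0.0561 0.035 ]
bar_mark 0.62 [335.6 227.4] [0.5851 0.0676 0.035 ]
bar_nose 0.78 [306.5 182. ] [ 0.5467 -0.1884  0.035 ]
bar_nose 0.74 [267.5 159.1] [ 0.6036 -0.3996  0.035 ]
stand 0.8 [418.  271.4] [0.4614 0.3019 0.    ]
punch 0.82 [403.9 301.1] [0.5869 0.3834 0.04  ]
punch 0.71 [376.  280.4] [0.6066 0.2974 0.04  ]
pin_punch 0.56 [415.2 262. ] [0.4759 0.2972 0.04  ]
screwdriver 0.7 [435.2 246.9] [0.4146 0.3008 0.07  ]
jig_gap 0.76 [330.2 224.7] [0.5758 0.0223 0.008 ]
ratchet 0.56 [269.7 161. ] [ 0.5804 -0.4374  0
[... 931 characters left out ...]
599 0.0044 0.07  ]
screwdriver 0.52 [186.9 281.5] [0.4033 0.2956 0.07  ]
jig_gap 0.94 [298.7 222. ] [0.5643 0.0059 0.008 ]
jig_gap 0.66 [272.  226.3] [0.5518 0.08   0.008 ]
ratchet 0.68 [449.8 216.9] [ 0.5815 -0.4229  0.    ]
{'time': 1.4, 'joint_positions': array([-1.3811,  0.0872,  1.3707,  0.    ,  1.6836, -0.1031]), 'qvel': array([-0.0007, -0.0021, -0.0017,  0.0003, -0.    , -0.0012]), 'joint_torque': array([ -0.0015, -34.0035, -30.2592,   0.0716,   0.0238,  -0.    ]), 'tool_pos': array([ 0.1587, -0.5266,  0.2195]), 'ee_rot': array([3.1415, 0.    , 0.2928]), 'wrist_force': array([-0.3421,  0.5824, -0.6728]), 'wrist_torque': array([ 0.0117, -0.0213,  0.0194]), 'width': 0.0940625166449861}
```

View pics/top0.png

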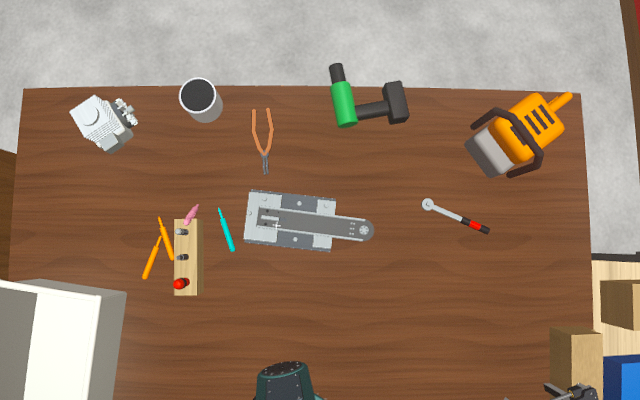

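View pics/scene0.png

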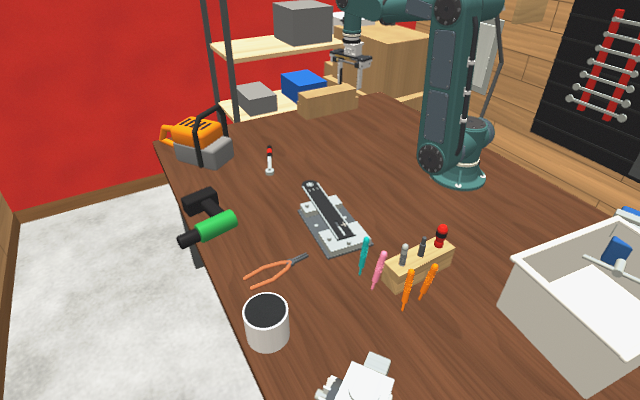

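Run:
```python
import cv2
a=cv2.imread('pics/top0.png')[150:300,140:400]; cv2.imwrite('pics/top0z.png',cv2.resize(a,None,fx=3,fy=3,interpolation=2))
a=cv2.imread('pics/scene0.png')[150:340,260:470]; cv2.imwrite('pics/scene0z.png',cv2.resize(a,None,fx=3,fy=3,interpolation=2))
```

```text
(no output)
```

View pics/top0z.png

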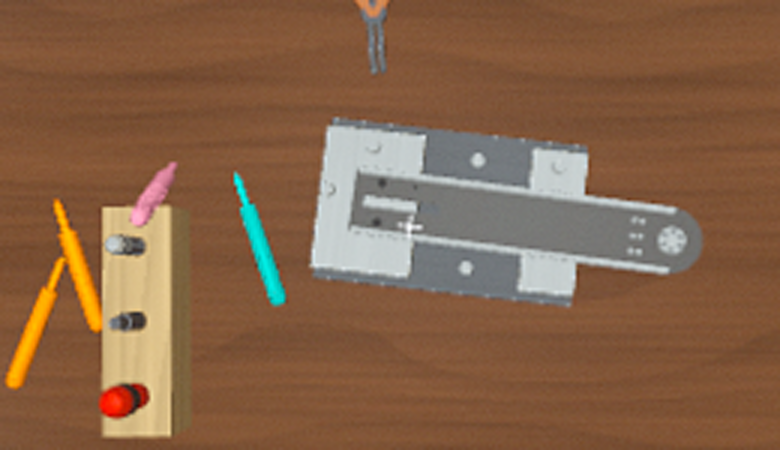

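View pics/scene0z.png

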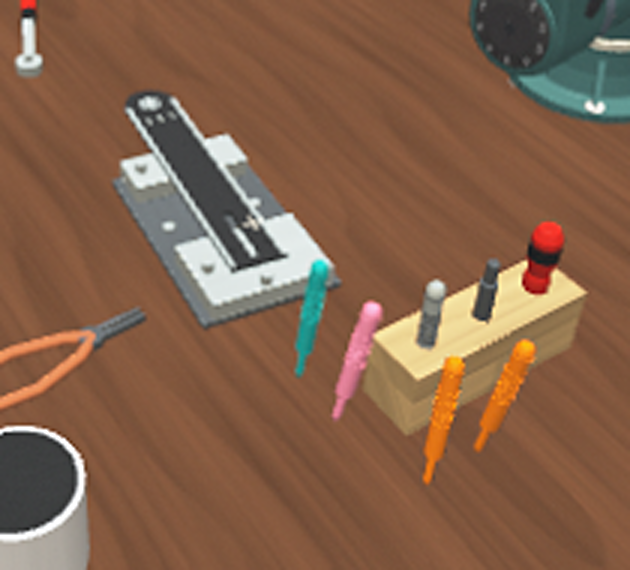

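Run:
```python
from h import *
np.set_printoptions(precision=4,suppress=True)
from scipy.optimize import least_squares
p=cams.snapshot('top')
f=lambda x,y:[x/3+140-.33,y/3+150-.33]
J=[((50,75,42),f(373,148)),((50,-95,42),f(559,167)),((6,112,42),f(331,190)),((75,120,8),f(335,118)),((75,-120,8),f(588,147)),((-75,-120,8),f(573,306)),((-75,120,8),f(313,278)),((65,-120,30),f(588,153)),((65,-70,30),f(534,149)),((65,30,30),f(426,136)),((65,120,30),f(327,126)),((-65,30,30),f(410,277))]
B=[((30,160,5),f(357,170)),((-30,160,5),f(350,231)),((0,-160,5),f(703,243)),((-18,105,5),f(410,227))]
def fit(L,z0,x0):
    def res(q):
        r=[]
        for X,uv in L:
            X=np.array(X)/1000; c,s=np.cos(q[2]),np.sin(q[2])
            r+=list(np.array(proj(p,[q[0]+c*X[0]-s*X[1],q[1]+s*X[0]+c*X[1],z0+X[2]]))-uv)
        return r
    s=least_squares(res,x0,loss='soft_l1'); print(s.x); print(np.array(res(s.x)).reshape(-1,2)); return s.x
j=fit(J,0,[.57,.03,0]); b=fit(B,.03,[.56,-.03,0])
c,s=np.cos(j[2]),np.sin(j[2]); Rj=np.array([[c,-s],[s,c]])
print('bar in jig',Rj.T@(b[:2]-j[:2]),b[2]-j[2])
print('home',j[:2]+Rj@[.014,-.054],'gap',j[:2]+Rj@[0,-.02])
```

```text
[ 0.5689  0.0296 -0.1006]
[[ 0.2356 -0.6391]
 [ 0.5316 -0.2823]
 [-1.2285 -0.0211]
 [-0.6668  0.1497]
 [ 0.1047 -0.3899]
 [-0.3789  0.1742]
 [ 0.2042  0.1863]
 [ 0.283   0.3457]
 [ 0.1708 -0.2676]
 [-0.0529  0.1778]
 [ 0.4431  0.0283]
 [-0.1193  0.4459]]
[ 0.559  -0.0411 -0.1151]
[[ 0.1363 -0.8376]
 [-0.4515  0.6812]
 [ 0.0835 -0.0296]
 [ 0.1974  0.1005]]
bar in jig [-0.0027 -0.0713] -0.014521928065473158
home [ 0.5774 -0.0256] gap [0.5668 0.0097]
```

```bash
cat > plan.py <<'E'
# usage: python3 plan.py x y z yaw [N]  -> suggests rows
import sys; from h import *
t=[float(a) for a in sys.argv[1:5]]
o=robot.get_obs(); P=np.array(o['tool_pos']); Rt=Rot(o['ee_rot']); 
Rg=R.from_euler('xyz',[np.pi,0,t[3]]).as_matrix()
rv=R.from_matrix(Rt.T@Rg).as_rotvec(); d=np.array(t[:3])-P
n0=max(np.ceil(np.degrees(np.abs(rv)).max()/5),1)
for N in range(int(max(n0,float(sys.argv[5]) if len(sys.argv)>5 else 1)),99):
    rows=[]
    for k in range(N):
        Rk=Rt@R.from_rotvec(rv*k/N).as_matrix(); rows.append(list((Rk.T@(d/N))/.025)+list(np.degrees(rv/N)/5))
    if np.abs(rows).max()<=1: break
print(o['time'],P,o['ee_rot'],'N',N)
for r in rows: print(np.round(r,2).tolist())
E
python3 plan.py .56 -.002 .22 1.456
```

```text
1.45 [ 0.15875041 -0.52660575  0.21951038] [3.14147954e+00 6.15139760e-06 2.92800170e-01] N 27
[0.79, -0.57, -0.0, 0.0, 0.0, -0.49]
[0.82, -0.54, -0.0, 0.0, 0.0, -0.49]
[0.84, -0.5, -0.0, 0.0, 0.0, -0.49]
[0.86, -0.47, -0.0, 0.0, 0.0, -0.49]
[0.88, -0.43, -0.0, 0.0, 0.0, -0.49]
[0.9, -0.39, -0.0, 0.0, 0.0, -0.49]
[0.91, -0.35, -0.0, 0.0, 0.0, -0.49]
[0.93, -0.31, -0.0, 0.0, 0.0, -0.49]
[0.94, -0.27, -0.0, 0.0, 0.0, -0.49]
[0.95, -0.23, -0.0, 0.0, 0.0, -0.49]
[0.96, -0.19, -0.0, 0.0, 0.0, -0.49]
[0.97, -0.15, -0.0, 0.0, 0.0, -0.49]
[0.97, -0.11, -0.0, 0.0, 0.0, -0.49]
[0.98, -0.06, -0.0, 0.0, 0.0, -0.49]
[0.98, -0.02, -0.0, 0.0, 0.0, -0.49]
[0.98, 0.02, -0.0, 0.0, 0.0, -0.49]
[0.98, 0.06, -0.0, 0.0, 0.0, -0.49]
[0.97, 0.1, -0.0, 0.0, 0.0, -0.49]
[0.97, 0.15, -0.0, 0.0, 0.0, -0.49]
[0.96, 0.19, -0.0, 0.0, 0.0, -0.49]
[0.95, 0.23, -0.0, 0.0, 0.0, -0.49]
[0.94, 0.27, -0.0, 0.0, 0.0, -0.49]
[0.93, 0.31, -0.0, 0.0, 0.0, -0.49]
[0.91, 0.35, -0.0, 0.0, 0.0, -0.49]
[0.9, 0.39, -0.0, 0.0, 0.0, -0.49]
[0.88, 0.43, -0.0, 0.0, 0.0, -0.49]
[0.86, 0.46, -0.0, 0.0, 0.0, -0.49]
```

```bash
python3 -m inch '[{"grip":1,"dx":0.79,"dy":-0.57,"rz":-0.5},{"grip":1,"dx":0.82,"dy":-0.54,"rz":-0.5},{"grip":1,"dx":0.84,"dy":-0.5,"rz":-0.5},{"grip":1,"dx":0.86,"dy":-0.47,"rz":-0.5},{"grip":1,"dx":0.88,"dy":-0.43,"rz":-0.5},{"grip":1,"dx":0.9,"dy":-0.39,"rz":-0.5},{"grip":1,"dx":0.91,"dy":-0.35,"rz":-0.5},{"grip":1,"dx":0.93,"dy":-0.31,"rz":-0.5},{"grip":1,"dx":0.94,"dy":-0.27,"rz":-0.5},{"grip":1,"dx":0.95,"dy":-0.23,"rz":-0.5},{"grip":1,"dx":0.96,"dy":-0.19,"rz":-0.5},{"grip":1,"dx":0.97,"dy":-0.15,"rz":-0.5}]'; python3 plan.py .56 -.002 .2 1.456
```

```text
1.45 [ 0.15875041 -0.52660575  0.21951038] [3.14147954e+00 6.15139760e-06 2.92800170e-01] N 27
[0.79, -0.57, 0.03, 0.0, 0.0, -0.49]
[0.82, -0.54, 0.03, 0.0, 0.0, -0.49]
[0.84, -0.5, 0.03, 0.0, 0.0, -0.49]
[0.86, -0.47, 0.03, 0.0, 0.0, -0.49]
[0.88, -0.43, 0.03, 0.0, 0.0, -0.49]
[0.9, -0.39, 0.03, 0.0, 0.0, -0.49]
[0.91, -0.35, 0.03, 0.0, 0.0, -0.49]
[0.93, -0.31, 0.03, 0.0, 0.0, -0.49]
[0.94, -0.27, 0.03, 0.0, 0.0, -0.49]
[0.95, -0.23, 0.03, 0.0, 0.0, -0.49]
[0.96, -0.19, 0.03, 0.0, 0.0, -0.49]
[0.97, -0.15, 0.03, 0.0, 0.0, -0.49]
[0.97, -0.11, 0.03, 0.0, 0.0, -0.49]
[0.98, -0.06, 0.03, 0.0, 0.0, -0.49]
[0.98, -0.02, 0.03, 0.0, 0.0, -0.49]
[0.98, 0.02, 0.03, 0.0, 0.0, -0.49]
[0.98, 0.06, 0.03, 0.0, 0.0, -0.49]
[0.97, 0.1, 0.03, 0.0, 0.0, -0.49]
[0.97, 0.15, 0.03, 0.0, 0.0, -0.49]
[0.96, 0.19, 0.03, 0.0, 0.0, -0.49]
[0.95, 0.23, 0.03, 0.0, 0.0, -0.49]
[0.94, 0.27, 0.03, 0.0, 0.0, -0.49]
[0.93, 0.31, 0.03, 0.0, 0.0, -0.49]
[0.91, 0.35, 0.03, 0.0, 0.0, -0.49]
[0.9, 0.39, 0.03, 0.0, 0.0, -0.49]
[0.88, 0.43, 0.03, 0.0, 0.0, -0.49]
[0.86, 0.46, 0.03, 0.0, 0.0, -0.49]invalid input at $[0]: expected keys grip, dx, dy, dz, rx, ry, rz
```

```bash
python3 -m inch '[{"grip":1,"dx":0.79,"dy":-0.57,"dz":0,"rx":0,"ry":0,"rz":-0.5},{"grip":1,"dx":0.82,"dy":-0.54,"dz":0,"rx":0,"ry":0,"rz":-0.5},{"grip":1,"dx":0.84,"dy":-0.5,"dz":0,"rx":0,"ry":0,"rz":-0.5},{"grip":1,"dx":0.86,"dy":-0.47,"dz":0,"rx":0,"ry":0,"rz":-0.5},{"grip":1,"dx":0.88,"dy":-0.43,"dz":0,"rx":0,"ry":0,"rz":-0.5},{"grip":1,"dx":0.9,"dy":-0.39,"dz":0,"rx":0,"ry":0,"rz":-0.5},{"grip":1,"dx":0.91,"dy":-0.35,"dz":0,"rx":0,"ry":0,"rz":-0.5},{"grip":1,"dx":0.93,"dy":-0.31,"dz":0,"rx":0,"ry":0,"rz":-0.5},{"grip":1,"dx":0.94,"dy":-0.27,"dz":0,"rx":0,"ry":0,"rz":-0.5},{"grip":1,"dx":0.95,"dy":-0.23,"dz":0,"rx":0,"ry":0,"rz":-0.5},{"grip":1,"dx":0.96,"dy":-0.19,"dz":0,"rx":0,"ry":0,"rz":-0.5},{"grip":1,"dx":0.97,"dy":-0.15,"dz":0,"rx":0,"ry":0,"rz":-0.5}]'; python3 plan.py .56 -.002 .2 1.456
```

```text
time: 2.95
tool_pos: [0.3431, -0.265, 0.2214]
ee_rot: [3.137, -0.004, 0.864]
wrist_force: [0.6, -0.5, 0.2]
width: 0.0941
2.95 [ 0.34308548 -0.2650182   0.22140849] [ 3.13693579 -0.00393239  0.86351866] N 14
[0.97, -0.02, 0.06, 0.0, -0.0, -0.48]
[0.97, 0.02, 0.06, 0.0, -0.0, -0.48]
[0.97, 0.06, 0.06, 0.0, -0.0, -0.48]
[0.97, 0.11, 0.06, 0.0, -0.0, -0.48]
[0.96, 0.15, 0.06, 0.0, -0.0, -0.48]
[0.96, 0.19, 0.06, 0.0, -0.0, -0.48]
[0.95, 0.23, 0.06, 0.0, -0.0, -0.48]
[0.94, 0.27, 0.06, 0.0, -0.0, -0.48]
[0.92, 0.31, 0.06, 0.0, -0.0, -0.48]
[0.91, 0.35, 0.06, 0.0, -0.0, -0.48]
[0.9, 0.38, 0.06, 0.0, -0.0, -0.48]
[0.88, 0.42, 0.06, 0.0, -0.0, -0.48]
[0.86, 0.46, 0.06, 0.0, -0.0, -0.48]
[0.84, 0.49, 0.06, 0.0, -0.0, -0.48]
```

```bash
python3 -m inch '[{"grip":1,"dx":0.97,"dy":-0.02,"dz":0.15,"rx":0,"ry":0,"rz":-0.5},{"grip":1,"dx":0.97,"dy":0.02,"dz":0.15,"rx":0,"ry":0,"rz":-0.5},{"grip":1,"dx":0.97,"dy":0.06,"dz":0.15,"rx":0,"ry":0,"rz":-0.5},{"grip":1,"dx":0.97,"dy":0.1,"dz":0.15,"rx":0,"ry":0,"rz":-0.5},{"grip":1,"dx":0.96,"dy":0.15,"dz":0.15,"rx":0,"ry":0,"rz":-0.5},{"grip":1,"dx":0.96,"dy":0.19,"dz":0.15,"rx":0,"ry":0,"rz":-0.5},{"grip":1,"dx":0.95,"dy":0.23,"dz":0.15,"rx":0,"ry":0,"rz":-0.5},{"grip":1,"dx":0.94,"dy":0.27,"dz":0.15,"rx":0,"ry":0,"rz":-0.5},{"grip":1,"dx":0.92,"dy":0.31,"dz":0.15,"rx":0,"ry":0,"rz":-0.5},{"grip":1,"dx":0.91,"dy":0.35,"dz":0.15,"rx":0,"ry":0,"rz":-0.5},{"grip":1,"dx":0.9,"dy":0.38,"dz":0.15,"rx":0,"ry":0,"rz":-0.5},{"grip":1,"dx":0.88,"dy":0.42,"dz":0.15,"rx":0,"ry":0,"rz":-0.5}]'; python3 plan.py .5637 -.0005 .15 1.456
```

```text
time: 4.45
tool_pos: [0.522, -0.0046, 0.1801]
ee_rot: [3.128, -0.002, 1.442]
wrist_force: [-0.0, -0.7, 0.2]
width: 0.0937
4.45 [ 0.52203313 -0.00460013  0.18006814] [ 3.12787119e+00 -2.22868999e-03  1.44248215e+00] N 2
[0.19, 0.81, 0.61, 0.08, -0.01, -0.08]
[0.18, 0.81, 0.61, 0.08, -0.01, -0.08]
```

```bash
python3 -m inch '[{"grip":1,"dx":0.1,"dy":0.83,"dz":0.2,"rx":0.08,"ry":0,"rz":-0.08},{"grip":1,"dx":0.05,"dy":0.83,"dz":0.2,"rx":0.08,"ry":0,"rz":-0.08},{"grip":1,"dx":0,"dy":0.05,"dz":0.1,"rx":0,"ry":0,"rz":0}]'; python3 plan.py .5637 -.0005 .15 1.456
python3 - <<'E'
from h import *
p=cams.snapshot('wrist'); save(p,'w1'); print(p['eye'],p['orientation'],p['k1'],p['intrinsics'])
for q,z in [('fence_pin_left',.042),('fence_pin_right',.042),('end_pin',.042),('bar_mark',.035),('jig_gap',.008)]:
  for r in spotter.place_of(p,q)[:2]: print(q,r['score'],np.array(r['pixel']),atz(p,r['pixel'],z))
E
```

```text
time: 4.82
tool_pos: [0.564, 0.0011, 0.1684]
ee_rot: [-3.141, -0.003, 1.469]
wrist_force: [0.1, -0.1, -0.4]
width: 0.0941
4.825 [0.56395683 0.00108327 0.16841728] [-3.1412123  -0.00341439  1.4692711 ] N 1
[-0.07, -0.0, 0.74, -0.0, -0.04, 0.15]
[0.57285528 0.07666358 0.33355575] [-0.26400012  0.00056478 -0.10199498] 0.010557609423931117 [[284.8633753    0.         319.77801953]
 [  0.         284.8633753  200.98452138]
 [  0.           0.           1.        ]]
fence_pin_left 0.9 [374.6  94.4] [0.62788939 0.09848854 0.042     ]
fence_pin_right 0.81 [367.  251.9] [ 0.61098438 -0.06547308  0.042     ]
fence_pin_right 0.58 [307.  133.9] [0.55905215 0.06844435 0.042     ]
end_pin 0.69 [333.3  50.3] [0.59181639 0.14067015 0.042     ]
bar_mark 0.98 [305.6 134.9] [0.55718574 0.06740527 0.035     ]
```

View pics/w1.png

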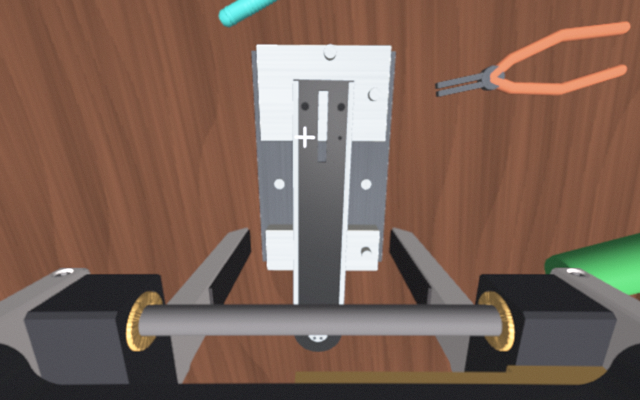

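```bash
python3 -m inch '[{"grip":1,"dx":-0.07,"dy":0,"dz":0.9,"rx":0,"ry":0,"rz":0.15},{"grip":1,"dx":0,"dy":0,"dz":0.95,"rx":0,"ry":0,"rz":0},{"grip":1,"dx":0,"dy":0,"dz":0.95,"rx":0,"ry":0,"rz":0},{"grip":1,"dx":0,"dy":0,"dz":0.95,"rx":0,"ry":0,"rz":0},{"grip":1,"dx":0,"dy":0,"dz":0.9,"rx":0,"ry":0,"rz":0},{"grip":1,"dx":0,"dy":0,"dz":0.5,"rx":0,"ry":0,"rz":0}]'; python3 plan.py .5637 -.0005 .032 1.456
```

```text
time: 5.88
tool_pos: [0.5643, -0.0031, 0.0423]
ee_rot: [3.131, -0.003, 1.451]
wrist_force: [-0.2, 0.0, 0.3]
width: 0.0943
5.875 [ 0.56431468 -0.00313685  0.04234505] [ 3.13088354 -0.00325093  1.45088998] N 1
[0.1, -0.04, 0.41, 0.12, -0.04, -0.06]
```

Now down the last bit, and close on the bar.

```bash
python3 -m inch '[{"grip":1,"dx":0.1,"dy":0,"dz":0.38,"rx":0.12,"ry":0,"rz":-0.05},{"grip":0.6,"dx":0,"dy":0,"dz":0.02,"rx":0,"ry":0,"rz":0},{"grip":0.5,"dx":0,"dy":0,"dz":0,"rx":0,"ry":0,"rz":0},{"grip":0.5,"dx":0,"dy":0,"dz":0,"rx":0,"ry":0,"rz":0}]'; python3 plan.py .5637 -.0005 .032 1.456
```

```text
time: 6.38
tool_pos: [0.5657, -0.0007, 0.0336]
ee_rot: [3.139, -0.003, 1.455]
wrist_force: [-0.3, 1.2, -0.4]
width: 0.0674
6.375 [ 0.56569901 -0.0006901   0.0335903 ] [ 3.13930742 -0.00329103  1.45531288] N 1
[-0.0, -0.08, 0.06, 0.03, -0.04, -0.01]
```

```bash
python3 -m inch '[{"grip":0.5,"dx":0,"dy":0,"dz":0,"rx":0,"ry":0,"rz":0},{"grip":0.5,"dx":0,"dy":0,"dz":0,"rx":0,"ry":0,"rz":0},{"grip":0.5,"dx":0,"dy":0,"dz":0,"rx":0,"ry":0,"rz":0}]'
```

```text
time: 6.75
tool_pos: [0.5657, -0.0006, 0.034]
ee_rot: [3.139, -0.003, 1.455]
wrist_force: [-1.3, 1.0, -0.4]
width: 0.0592
```

```bash
python3 -m inch '[{"grip":0.5,"dx":0.22,"dy":0.2,"dz":0,"rx":0,"ry":0,"rz":-0.06},{"grip":0.5,"dx":0.22,"dy":0.2,"dz":0,"rx":0,"ry":0,"rz":-0.06},{"grip":0.5,"dx":0.2,"dy":0.15,"dz":0,"rx":0,"ry":0,"rz":-0.05},{"grip":0.5,"dx":0.05,"dy":0.05,"dz":0,"rx":0,"ry":0,"rz":0}]'
```

```text
time: 7.25
tool_pos: [0.5816, 0.0137, 0.034]
ee_rot: [-3.139, 0.002, 1.471]
wrist_force: [-5.8, -4.9, 4.7]
width: 0.0593
```

```bash
python3 -m inch '[{"grip":0.5,"dx":0.1,"dy":0.05,"dz":0,"rx":0,"ry":0,"rz":0},{"grip":0.5,"dx":0.1,"dy":0.05,"dz":0,"rx":0,"ry":0,"rz":0}]'; python3 -m inch '[{"grip":0.5,"dx":0.1,"dy":0,"dz":0,"rx":0,"ry":0,"rz":0}]'
```

```text
time: 7.5
tool_pos: [0.582, 0.0146, 0.0342]
ee_rot: [-3.133, 0.011, 1.472]
wrist_force: [-7.2, -7.7, 3.7]
width: 0.0596
time: 7.62
tool_pos: [0.582, 0.0155, 0.0343]
ee_rot: [-3.132, 0.015, 1.472]
wrist_force: [-2.0, -6.9, 0.1]
width: 0.0595
```

```bash
python3 -m inch '[{"grip":0.5,"dx":0.25,"dy":0,"dz":0,"rx":-0.1,"ry":-0.15,"rz":0}]'; python3 -m inch '[{"grip":0.5,"dx":0.25,"dy":0,"dz":0,"rx":0,"ry":0,"rz":0}]'
python3 - <<'E'
from h import *
p=cams.snapshot('top'); save(p,'top1')
a=cv2.imread('pics/top1.png')[170:270,220:390]; cv2.imwrite('pics/top1z.png',cv2.resize(a,None,fx=4,fy=4,interpolation=2))
p=cams.snapshot('wrist'); save(p,'w2')
E
```

```text
time: 7.75
tool_pos: [0.5821, 0.0163, 0.0342]
ee_rot: [-3.14, 0.04, 1.472]
wrist_force: [-3.7, -17.7, -0.2]
width: 0.0594
time: 7.88
tool_pos: [0.5822, 0.0166, 0.0341]
ee_rot: [-3.139, 0.052, 1.472]
wrist_force: [-3.7, -16.9, 2.2]
width: 0.0595
```

View pics/top1z.png

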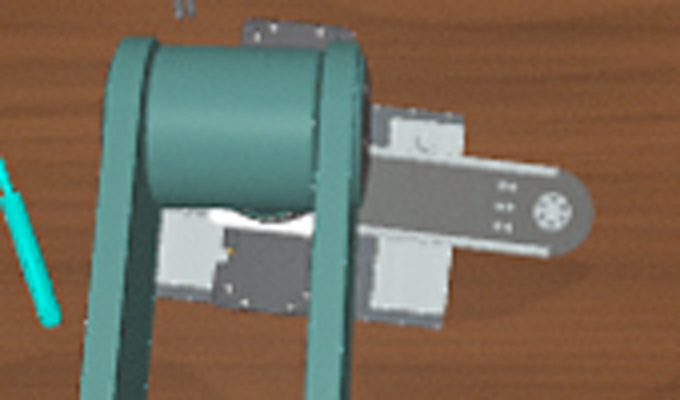

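View pics/w2.png

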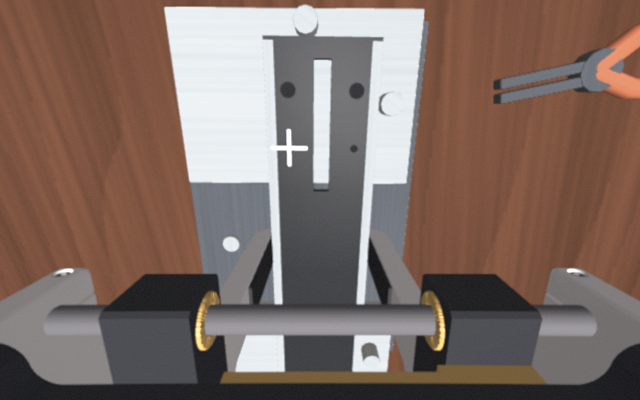

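```bash
python3 -m inch '[{"grip":0.5,"dx":0.05,"dy":0.15,"dz":0,"rx":0,"ry":0.6,"rz":0},{"grip":0.5,"dx":0.1,"dy":0.2,"dz":0,"rx":0,"ry":0,"rz":0}]'; python3 -m inch '[{"grip":0.5,"dx":0.1,"dy":0.3,"dz":0,"rx":0,"ry":0,"rz":0}]'
```

```text
time: 8.22
tool_pos: [0.5829, 0.0163, 0.0343]
ee_rot: [-3.118, 0.006, 1.473]
wrist_force: [-18.7, -6.7, 13.1]
width: 0.059
time: 8.35
tool_pos: [0.583, 0.0163, 0.0337]
ee_rot: [-3.099, 0.011, 1.473]
wrist_force: [-22.6, -6.7, 11.4]
width: 0.0593
```

```bash
python3 -m inch '[{"grip":0.7,"dx":0,"dy":0,"dz":0,"rx":-0.5,"ry":-0.1,"rz":0},{"grip":0.7,"dx":0,"dy":0,"dz":0,"rx":0,"ry":0,"rz":0}]'; python3 -m inch '[{"grip":0.7,"dx":0,"dy":0.15,"dz":0,"rx":0,"ry":0,"rz":0},{"grip":0.7,"dx":0,"dy":0.15,"dz":0,"rx":0,"ry":0,"rz":0}]'
```

```text
time: 8.6
tool_pos: [0.5831, 0.0175, 0.0334]
ee_rot: [3.14, 0.018, 1.474]
wrist_force: [-0.6, 0.6, -0.3]
width: 0.0657
time: 8.85
tool_pos: [0.5859, 0.0176, 0.033]
ee_rot: [-3.129, 0.018, 1.475]
wrist_force: [-14.1, -1.0, 8.0]
width: 0.0662
```

```bash
python3 -m inch '[{"grip":0.7,"dx":0,"dy":0.3,"dz":0,"rx":0,"ry":0.1,"rz":0}]'; python3 -m inch '[{"grip":0.7,"dx":0,"dy":0.3,"dz":0,"rx":0,"ry":0,"rz":0}]';python3 - <<'E'
from h import *
p=cams.snapshot('wrist'); save(p,'w3')
E
```

```text
time: 8.98
tool_pos: [0.5862, 0.0177, 0.0323]
ee_rot: [-3.109, 0.01, 1.476]
wrist_force: [-22.1, 0.2, 15.2]
width: 0.0659
time: 9.1
tool_pos: [0.5861, 0.0177, 0.0316]
ee_rot: [-3.089, 0.011, 1.477]
wrist_force: [-19.5, 0.2, 13.2]
width: 0.0662
```

View pics/w3.png

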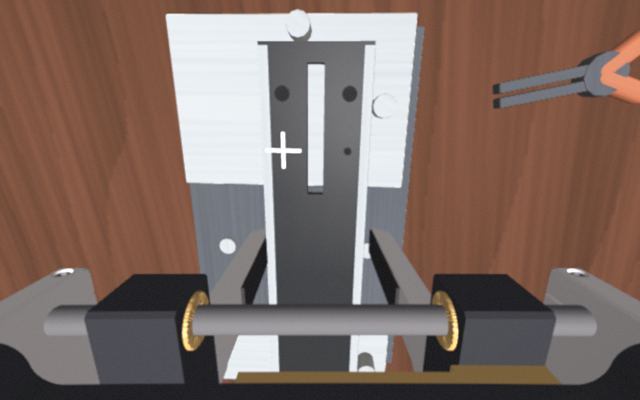

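```bash
python3 -m inch '[{"grip":1,"dx":0,"dy":-0.1,"dz":0,"rx":-0.6,"ry":0,"rz":0},{"grip":1,"dx":0,"dy":0,"dz":0,"rx":0,"ry":0,"rz":0},{"grip":1,"dx":0,"dy":0,"dz":-0.5,"rx":0,"ry":0,"rz":0},{"grip":1,"dx":0,"dy":0,"dz":-0.9,"rx":0,"ry":0,"rz":0},{"grip":1,"dx":0,"dy":0,"dz":-0.9,"rx":0,"ry":0,"rz":0},{"grip":1,"dx":0,"dy":0,"dz":-0.9,"rx":0,"ry":0,"rz":0},{"grip":1,"dx":0,"dy":0,"dz":-0.9,"rx":0,"ry":0,"rz":0},{"grip":1,"dx":0,"dy":0,"dz":-0.9,"rx":0,"ry":0,"rz":0}]'
python3 - <<'E'
from h import *
p=cams.snapshot('wrist'); save(p,'w4'); print(p['eye'],p['orientation'])
for q,z in [('fence_pin_left',.042),('fence_pin_right',.042),('end_pin',.042),('bar_mark',.035)]:
  for r in spotter.place_of(p,q)[:2]: print(q,r['score'],np.array(r['pixel']),atz(p,r['pixel'],z))
E
```

```text
time: 10.15
tool_pos: [0.5908, 0.0198, 0.1648]
ee_rot: [3.137, 0.007, 1.477]
wrist_force: [0.5, 0.2, 0.3]
width: 0.0941
[0.59841375 0.0972624  0.32903598] [-0.27494076 -0.00452727 -0.0944629 ]
fence_pin_left 0.92 [346.5 114.8] [0.62585789 0.10001579 0.042     ]
fence_pin_right 0.93 [340.6 272.2] [ 0.60754914 -0.06865199  0.042     ]
bar_mark 0.98 [293.9 137.7] [0.57219621 0.08305894 0.035     ]
bar_mark 0.3 [311.7 354. ] [ 0.56290449 -0.18378676  0.035     ]
```

View pics/w4.png

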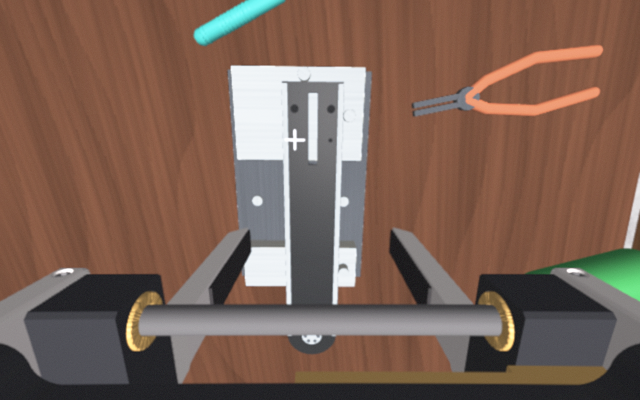

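Run:
```python
import cv2
a=cv2.imread('pics/w4.png')[60:180,225:375]; cv2.imwrite('pics/w4z.png',cv2.resize(a,None,fx=5,fy=5,interpolation=2))
a=cv2.imread('pics/w4.png')[230:360,245:375]; cv2.imwrite('pics/w4y.png',cv2.resize(a,None,fx=4,fy=4,interpolation=2))
```

```text
(no output)
```

View pics/w4z.png

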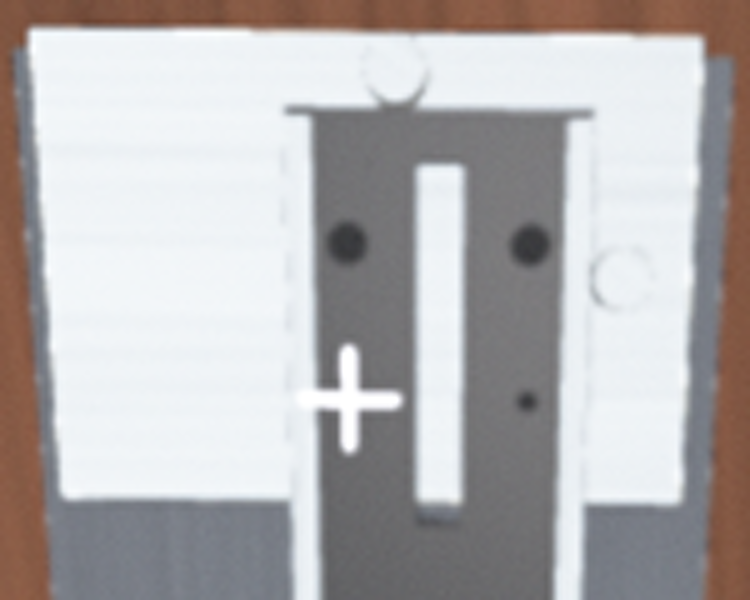

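View pics/w4y.png

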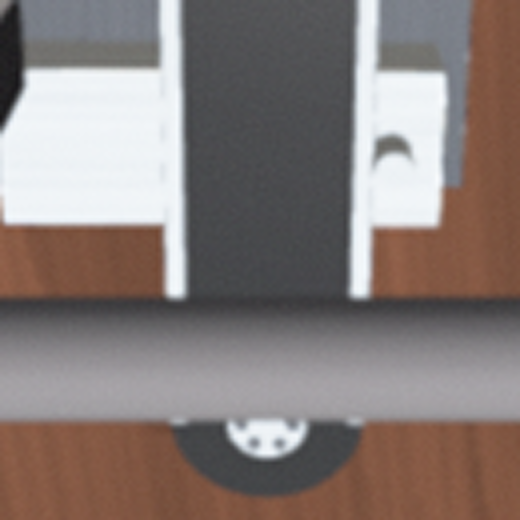

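```bash
cat > fitj.py <<'E'
from h import *
from scipy.optimize import least_squares
np.set_printoptions(precision=4,suppress=True)
def fit(p,L,z0,x0):
    def T(q,X):
        X=np.array(X)/1000; c,s=np.cos(q[2]),np.sin(q[2]); return [q[0]+c*X[0]-s*X[1],q[1]+s*X[0]+c*X[1],z0+X[2]]
    def res(q):
        return np.concatenate([np.array(proj(p,T(q,X)))-uv for X,uv in L])
    s=least_squares(res,x0,loss='soft_l1'); print(s.x); print(np.array(res(s.x)).reshape(-1,2).T); return s.x
E
python3 - <<'E'
from fitj import *
p=dict(eye=[0.59841375,0.0972624,0.32903598],orientation=[-0.27494076,-0.00452727,-0.0944629],k1=0.010557609423931117,intrinsics=[[284.8633753,0,319.77801953],[0,284.8633753,200.98452138],[0,0,1]])
f=lambda x,y:np.array([225+x/5-.4,60+y/5-.4])
J=[((50,75,42),f(622,278)),((6,112,42),f(396,68)),((50,-95,42),[340.8,271]),((-65,120,30),f(28,28)),((65,120,30),f(705,37)),((65,30,30),f(683,503)),((-65,30,30),f(60,498))]
j=fit(p,J,0,[.57,.03,-.1])
c,s=np.cos(j[2]),np.sin(j[2]);Rj=np.array([[c,-s],[s,c]])
print('pred mark',j[:2]+Rj@[-.004,.051],'meas',atz(p,f(349,399),.035))
B=[((30,160,5),f(594,114)),((-30,160,5),f(285,110)),((-18,105,5),f(349,399)),((0,-160,5),[245+268/4-.4,230+497/4-.4])]
b=fit(p,B,.03,[.57,-.02,-.1]); print(Rj.T@(b[:2]-j[:2]),b[2]-j[2])
# punch from saved initial pictures
E
python3 - <<'E'
from fitj import *
for n in ['top','scene']:
    p=cams.snapshot(n); save(p,n+'2'); 
    for q in ['punch','pin_punch','screwdriver','stand']:
      for r in spotter.regions_of(p,q)[:4]: print(n,q,r['score'],r['extent'],r['pixels'].sum())
E
python3 - <<'E'
import cv2
a=cv2.imread('pics/top2.png')[195:305,130:300]; cv2.imwrite('pics/top2z.png',cv2.resize(a,None,fx=4,fy=4,interpolation=2))
a=cv2.imread('pics/scene2.png')[210:330,350:470]; cv2.imwrite('pics/scene2z.png',cv2.resize(a,None,fx=5,fy=5,interpolation=2))
E
```

```text
[ 0.5707  0.0301 -0.1086]
[[ 0.3221 -0.1689  2.1343 -0.2092  0.0343 -0.6181 -0.2774]
 [ 0.2178 -0.2349  1.9198 -0.6492 -0.1279  0.4554 -0.2605]]
pred mark [0.5722 0.0812] meas [0.5725 0.0813 0.035 ]
[ 0.5794 -0.0256 -0.1052]
[[ 0.4211 -0.4663  0.0939 -0.0665]
 [-0.4672 -0.4437  0.66    0.7864]]
[ 0.0147 -0.0544] 0.0034502009032984643
top punch 0.64 [178.1, 226.4, 185.4, 235.4] 77
top punch 0.61 [218.0, 208.0, 233.4, 251.5] 185
top punch 0.56 [141.9, 236.3, 162.8, 279.5] 234
top punch 0.51 [157.6, 217.1, 174.0, 261.5] 219
top pin_punch 0.57 [176.9, 257.6, 187.2, 261.1] 70
top screwdriver 0.49 [174.8, 280.5, 189.8, 289.4] 142
top stand 0.89 [176.3, 218.1, 201.0, 298.0] 1829
top stand 0.15 [256.3, 194.7, 336.8, 251.1] 791
scene punch 0.81 [434.2, 293.4, 472.6, 304.4] 188
scene punch 0.79 [409.2, 280.6, 436.7, 311.9] 248
scene punch 0.78 [374.5, 250.6, 397.0, 289.7] 293
scene punch 0.63 [360.4, 245.0, 389.4, 270.0] 167
scene pin_punch 0.54 [417.6, 237.0, 425.3, 256.2] 151
scene screwdriver 0.6 [431.0, 225.3, 443.8, 243.3] 234
scene screwdriver 0.48 [418.3, 239.6, 427.5, 255.6] 105
scene stand 0.62 [381.2, 239.2, 454.0, 294.2] 2033
scene stand 0.59 [298.0, 184.7, 357.3, 247.3] 1139
```

View pics/top2z.png

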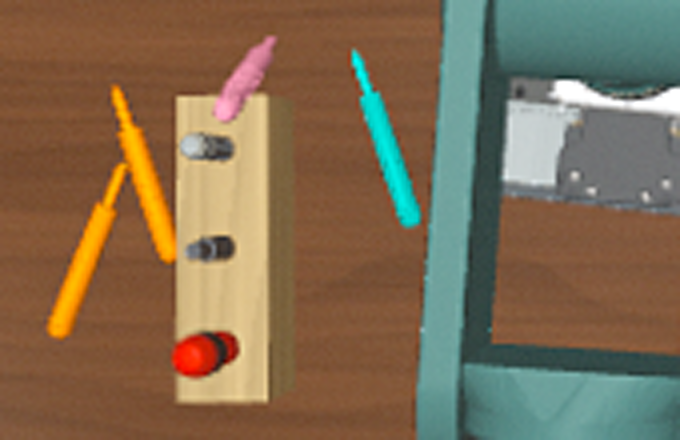

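View pics/scene2z.png

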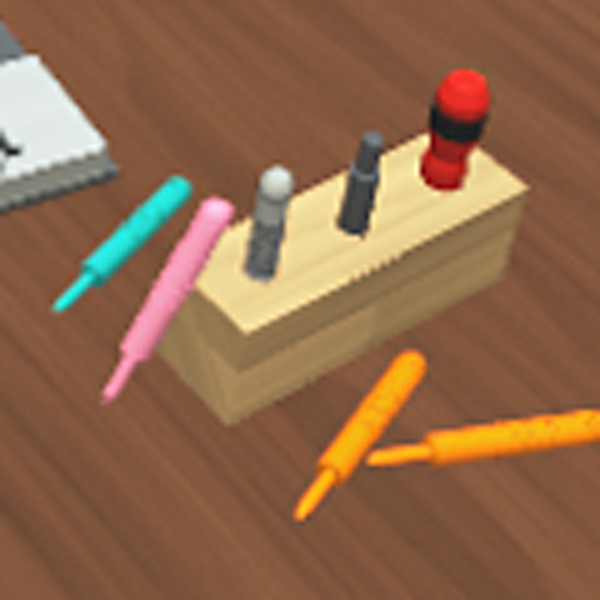

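```bash
python3 - <<'E'
from fitj import *
p=cams.snapshot('top')
f=lambda x,y:np.array([130+x/4-.4,195+y/4-.4])
S=[((-30,-100,70),f(268,402)),((30,-100,70),f(175,402)),((30,100,70),f(175,95)),((-30,100,70),f(268,95))]
s=fit(p,S,0,[.46,.30,-1.57]) if 0 else fit(p,[((X[0],X[1],70),uv) for X,uv in S],0,[.46,.30,0.0])
E
python3 - <<'E'
from fitj import *
p=cams.snapshot('top')
f=lambda x,y:np.array([130+x/4-.4,195+y/4-.4])
for n,uv in [('sBR',(268,402)),('sBL',(175,402)),('sTL',(175,95)),('sTR',(268,95)),('punchbase',(224,148))]: print(n,atz(p,f(*uv),.07))
print('cap',atz(p,f(190,147),.133))
c=np.mean([atz(p,f(*u),.07) for u in [(268,402),(175,402),(175,95),(268,95)]],0);print(c)
q=cams.snapshot('scene'); g=lambda x,y:[350+x/5-.4,210+y/5-.4]
print('scene base',atz(q,g(262,275),.07),'cap',atz(q,g(275,175),.133))
E
```

```text
[ 0.4677  0.3415 -1.5591]
[[-38.1552   7.654    8.9692 -36.5555]
 [ -0.2659  -0.1279   0.1609   0.232 ]]
sBR [0.3684 0.2691 0.07  ]
sBL [0.3674 0.3306 0.07  ]
sTL [0.5683 0.3368 0.07  ]
sTR [0.5688 0.2745 0.07  ]
punchbase [0.5336 0.3028 0.07  ]
cap [0.5325 0.3052 0.133 ]
[0.4682 0.3028 0.07  ]
scene base [0.5354 0.3073 0.07  ] cap [0.5328 0.3004 0.133 ]
```

```bash
python3 plan.py .533 .3045 .22 2.7
```

```text
11.05 [0.58952324 0.0197675  0.16262477] [3.13896746 0.00786723 1.47677767] N 15
[0.74, -0.22, -0.16, -0.0, 0.01, -0.93]
[0.76, -0.16, -0.16, -0.0, 0.01, -0.93]
[0.77, -0.1, -0.16, -0.0, 0.01, -0.93]
[0.77, -0.03, -0.16, -0.0, 0.01, -0.93]
[0.77, 0.03, -0.16, -0.0, 0.01, -0.93]
[0.77, 0.09, -0.16, -0.0, 0.01, -0.93]
[0.76, 0.15, -0.16, -0.0, 0.01, -0.93]
[0.74, 0.21, -0.16, -0.0, 0.01, -0.93]
[0.72, 0.27, -0.16, -0.0, 0.01, -0.93]
[0.7, 0.33, -0.16, -0.0, 0.01, -0.93]
[0.67, 0.39, -0.16, -0.0, 0.01, -0.93]
[0.64, 0.44, -0.15, -0.0, 0.01, -0.93]
[0.6, 0.49, -0.15, -0.0, 0.01, -0.93]
[0.56, 0.54, -0.15, -0.0, 0.01, -0.93]
[0.51, 0.58, -0.15, -0.0, 0.01, -0.93]
```

```bash
python3 -m inch '[{"grip":0.6,"dx":0.74,"dy":-0.22,"dz":-0.25,"rx":0,"ry":0,"rz":-0.93},{"grip":0.6,"dx":0.76,"dy":-0.16,"dz":-0.25,"rx":0,"ry":0,"rz":-0.93},{"grip":0.6,"dx":0.77,"dy":-0.1,"dz":-0.25,"rx":0,"ry":0,"rz":-0.93},{"grip":0.6,"dx":0.77,"dy":-0.03,"dz":-0.25,"rx":0,"ry":0,"rz":-0.93},{"grip":0.6,"dx":0.77,"dy":0.03,"dz":-0.25,"rx":0,"ry":0,"rz":-0.93},{"grip":0.6,"dx":0.77,"dy":0.09,"dz":-0.25,"rx":0,"ry":0,"rz":-0.93},{"grip":0.6,"dx":0.76,"dy":0.15,"dz":-0.2,"rx":0,"ry":0,"rz":-0.93},{"grip":0.6,"dx":0.74,"dy":0.21,"dz":-0.2,"rx":0,"ry":0,"rz":-0.93},{"grip":0.6,"dx":0.72,"dy":0.27,"dz":-0.15,"rx":0,"ry":0,"rz":-0.93},{"grip":0.6,"dx":0.7,"dy":0.33,"dz":-0.1,"rx":0,"ry":0,"rz":-0.93},{"grip":0.6,"dx":0.67,"dy":0.39,"dz":0,"rx":0,"ry":0,"rz":-0.93},{"grip":0.6,"dx":0.64,"dy":0.44,"dz":0,"rx":0,"ry":0,"rz":-0.93}]';python3 plan.py .533 .3045 .21 2.7
```

```text
time: 12.55
tool_pos: [0.5405, 0.253, 0.2171]
ee_rot: [-3.138, 0.008, 2.48]
wrist_force: [0.3, -0.2, -0.4]
width: 0.0566
12.55 [0.54045547 0.25295191 0.21711913] [-3.13823216  0.00777514  2.48003909] N 3
[0.5, 0.48, 0.09, -0.02, 0.03, -0.84]
[0.46, 0.52, 0.09, -0.02, 0.03, -0.84]
[0.43, 0.55, 0.09, -0.02, 0.03, -0.84]
```

```bash
python3 -m inch '[{"grip":0.6,"dx":0.5,"dy":0.48,"dz":0.05,"rx":0,"ry":0.05,"rz":-0.85},{"grip":0.6,"dx":0.46,"dy":0.52,"dz":0.05,"rx":0,"ry":0,"rz":-0.85},{"grip":0.6,"dx":0.43,"dy":0.55,"dz":0.05,"rx":0,"ry":0,"rz":-0.85},{"grip":0.6,"dx":0.05,"dy":0.05,"dz":0,"rx":0,"ry":0,"rz":0}]';python3 plan.py .533 .3045 .21 2.7
python3 - <<'E'
from h import *
p=cams.snapshot('wrist'); save(p,'w5'); print(p['eye'],p['orientation'])
for q in ['punch','pin_punch']:
  for r in spotter.regions_of(p,q)[:4]: print(q,r['score'],r['extent'],r['pixels'].sum())
for z in [.07,.09,.11,.137]: print(z,proj(p,[.533,.3045,z]))
E
```

```text
time: 13.05
tool_pos: [0.5315, 0.309, 0.2132]
ee_rot: [-3.138, 0.003, 2.711]
wrist_force: [-0.7, 0.3, -0.2]
width: 0.0567
13.05 [0.53151517 0.30898257 0.21322212] [-3.13790180e+00  2.83244064e-03  2.71138025e+00] N 1
[-0.13, -0.14, 0.13, -0.04, 0.03, 0.13]
[0.46243895 0.34137683 0.37787315] [-0.27047493  0.00317559  1.14013243]
punch 0.96 [306.0, 228.3, 335.7, 244.3] 395
punch 0.85 [217.3, 184.0, 294.2, 249.8] 899
punch 0.71 [368.1, 41.5, 382.9, 150.9] 1203
punch 0.61 [328.9, 112.1, 398.6, 186.1] 1048
pin_punch 0.89 [274.8, 136.1, 297.2, 152.6] 323
pin_punch 0.34 [218.2, 37.7, 350.6, 228.9] 9046
0.07 [np.float64(317.0233722892614), np.float64(195.93030258043814)]
0.09 [np.float64(316.7850465768444), np.float64(200.7010198749142)]
0.11 [np.float64(316.51381896533053), np.float64(206.1299206575725)]
0.137 [np.float64(316.0821473197843), np.float64(214.76932039015978)]
```

View pics/w5.png

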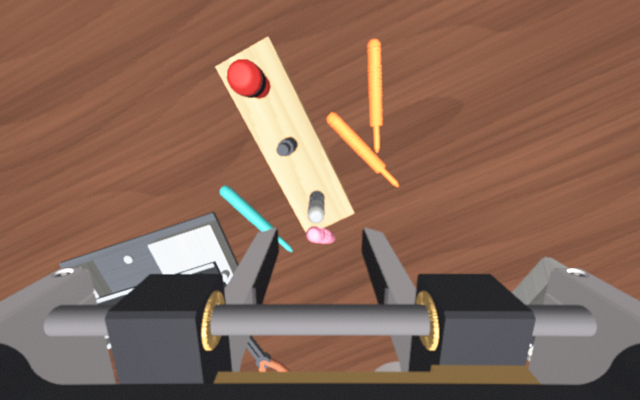

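```bash
python3 -m inch '[{"grip":0.6,"dx":-0.13,"dy":-0.14,"dz":0.8,"rx":0,"ry":0,"rz":0.13},{"grip":0.6,"dx":0,"dy":0,"dz":0.9,"rx":0,"ry":0,"rz":0},{"grip":0.6,"dx":0,"dy":0,"dz":0.9,"rx":0,"ry":0,"rz":0}]';python3 plan.py .533 .3045 .098 2.7
```

```text
time: 13.58
tool_pos: [0.5362, 0.301, 0.1509]
ee_rot: [3.14, 0.009, 2.692]
wrist_force: [0.4, -0.8, -0.3]
width: 0.0565
13.575 [0.5362485  0.30100551 0.15089504] [3.14013012 0.00911826 2.69241368] N 3
[0.07, 0.02, 0.7, 0.01, 0.03, -0.03]
[0.06, 0.02, 0.7, 0.01, 0.03, -0.03]
[0.06, 0.02, 0.71, 0.01, 0.03, -0.03]
```

```bash
python3 -m inch '[{"grip":0.6,"dx":0.14,"dy":0.04,"dz":0.75,"rx":0,"ry":0.1,"rz":-0.05},{"grip":0.6,"dx":0.03,"dy":0.01,"dz":0.75,"rx":0,"ry":0,"rz":0},{"grip":0.6,"dx":0,"dy":0,"dz":0.6,"rx":0,"ry":0,"rz":0}]';python3 plan.py .533 .3045 .098 2.7
python3 - <<'E'
from h import *
p=cams.snapshot('wrist'); save(p,'w6')
E
```

```text
time: 13.95
tool_pos: [0.5333, 0.3025, 0.0957]
ee_rot: [3.141, 0.0, 2.694]
wrist_force: [0.9, -0.3, 0.2]
width: 0.0564
13.95 [0.53334294 0.30251027 0.09567916] [3.14050328e+00 8.63909430e-06 2.69392371e+00] N 1
[0.05, 0.07, -0.09, 0.01, 0.0, -0.07]
```

View pics/w6.png

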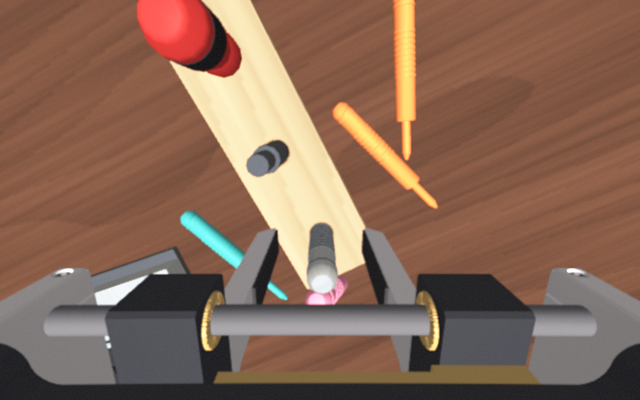

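```bash
python3 -m inch '[{"grip":0.1,"dx":0.05,"dy":0.02,"dz":0,"rx":0,"ry":0,"rz":0},{"grip":0.1,"dx":0,"dy":0,"dz":0,"rx":0,"ry":0,"rz":0},{"grip":0.1,"dx":0,"dy":0,"dz":0,"rx":0,"ry":0,"rz":0},{"grip":0.1,"dx":0,"dy":0,"dz":0,"rx":0,"ry":0,"rz":0},{"grip":0.1,"dx":0,"dy":0,"dz":0,"rx":0,"ry":0,"rz":0},{"grip":0.1,"dx":0,"dy":0,"dz":0,"rx":0,"ry":0,"rz":0}]'; python3 -m inch '[{"grip":0.1,"dx":0,"dy":0,"dz":0,"rx":0,"ry":0,"rz":0},{"grip":0.1,"dx":0,"dy":0,"dz":0,"rx":0,"ry":0,"rz":0}]'
```

```text
time: 14.75
tool_pos: [0.5323, 0.3038, 0.0953]
ee_rot: [3.141, -0.0, 2.694]
wrist_force: [-1.0, 0.3, -0.7]
width: 0.0158
time: 15.0
tool_pos: [0.5323, 0.3038, 0.0952]
ee_rot: [3.141, -0.0, 2.694]
wrist_force: [-0.1, 0.3, -0.4]
width: 0.0153
```

```bash
python3 -m inch '[{"grip":0.1,"dx":0,"dy":0,"dz":-0.5,"rx":0,"ry":0,"rz":0},{"grip":0.1,"dx":0,"dy":0,"dz":-0.9,"rx":0,"ry":0,"rz":0},{"grip":0.1,"dx":0,"dy":0,"dz":-0.9,"rx":0,"ry":0,"rz":0},{"grip":0.1,"dx":0,"dy":0,"dz":-0.9,"rx":0,"ry":0,"rz":0},{"grip":0.1,"dx":0,"dy":0,"dz":-0.6,"rx":0,"ry":0,"rz":0}]'; python3 plan.py .5722 .0812 .18 2.7;  python3 - <<'E'
from h import *
p=cams.snapshot('wrist'); save(p,'w7')
p=cams.snapshot('scene'); save(p,'s7')
a=cv2.imread('pics/s7.png')[180:330,300:470]; cv2.imwrite('pics/s7z.png',cv2.resize(a,None,fx=4,fy=4,interpolation=2))
E
```

```text
time: 15.62
tool_pos: [0.5318, 0.3034, 0.1938]
ee_rot: [-3.141, -0.002, 2.694]
wrist_force: [-0.4, 0.4, -1.5]
width: 0.0153
15.625 [0.53175881 0.30336153 0.19382134] [-3.14066262e+00 -1.58422440e-03  2.69405883e+00] N 8
[-0.66, -0.91, 0.07, -0.0, -0.0, -0.01]
[-0.66, -0.91, 0.07, -0.0, -0.0, -0.01]
[-0.66, -0.91, 0.07, -0.0, -0.0, -0.01]
[-0.66, -0.92, 0.07, -0.0, -0.0, -0.01]
[-0.66, -0.92, 0.07, -0.0, -0.0, -0.01]
[-0.66, -0.92, 0.07, -0.0, -0.0, -0.01]
[-0.66, -0.92, 0.07, -0.0, -0.0, -0.01]
[-0.66, -0.92, 0.07, -0.0, -0.0, -0.01]
```

View pics/s7z.png

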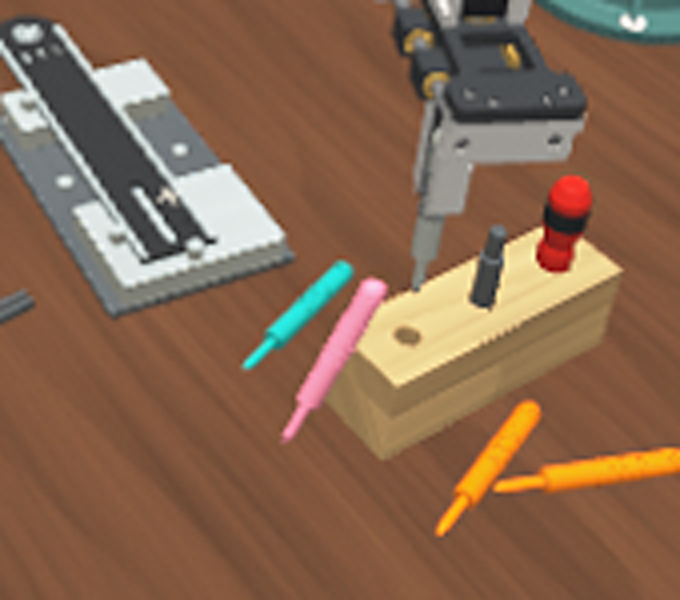

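View pics/w7.png

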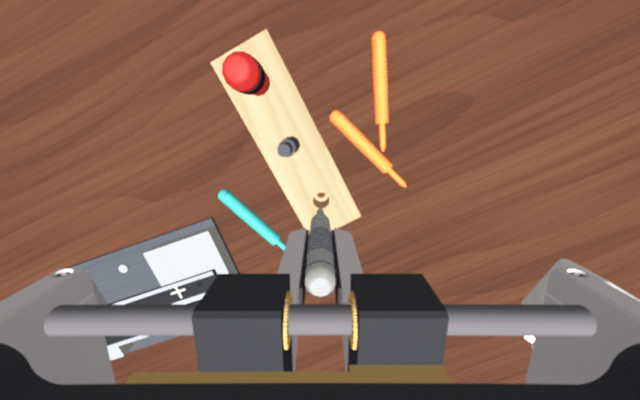

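```bash
python3 -m inch '[{"grip":0.1,"dx":-0.5,"dy":-0.7,"dz":0,"rx":0,"ry":0,"rz":0},{"grip":0.1,"dx":-0.66,"dy":-0.92,"dz":0,"rx":0,"ry":0,"rz":0},{"grip":0.1,"dx":-0.66,"dy":-0.92,"dz":0,"rx":0,"ry":0,"rz":0},{"grip":0.1,"dx":-0.66,"dy":-0.92,"dz":0.1,"rx":0,"ry":0,"rz":0},{"grip":0.1,"dx":-0.66,"dy":-0.92,"dz":0.1,"rx":0,"ry":0,"rz":0},{"grip":0.1,"dx":-0.66,"dy":-0.92,"dz":0.2,"rx":0,"ry":0,"rz":0},{"grip":0.1,"dx":-0.66,"dy":-0.92,"dz":0.2,"rx":0,"ry":0,"rz":0},{"grip":0.1,"dx":-0.5,"dy":-0.7,"dz":0.2,"rx":0,"ry":0,"rz":0}]'; python3 plan.py .5722 .0812 .15 2.694
```

```text
time: 16.73
tool_pos: [0.565, 0.0772, 0.1643]
ee_rot: [-3.127, -0.011, 2.692]
wrist_force: [0.4, 0.6, -0.3]
width: 0.0157
16.725 [0.56504031 0.07723652 0.16431006] [-3.12718869 -0.01138299  2.69152865] N 1
[-0.2, 0.28, 0.57, -0.16, -0.13, -0.03]
```

```bash
python3 -m inch '[{"grip":0.1,"dx":-0.2,"dy":0.28,"dz":0.3,"rx":-0.16,"ry":-0.13,"rz":0},{"grip":0.1,"dx":0,"dy":0,"dz":0.2,"rx":0,"ry":0,"rz":0},{"grip":0.1,"dx":0,"dy":0,"dz":0,"rx":0,"ry":0,"rz":0}]'; python3 plan.py .5722 .0812 .15 2.694
python3 - <<'E'
from fitj import *
p=cams.snapshot('wrist'); save(p,'w8'); print(p['eye'],p['orientation'],p['k1'],p['intrinsics'])
for q in ['punch_tip','bar_mark','fence_pin_left','end_pin']:
  for r in spotter.place_of(p,q)[:2]: print(q,r['score'],np.array(r['pixel']))
a=cv2.imread('pics/w8.png')[120:320,220:420]; cv2.imwrite('pics/w8z.png',cv2.resize(a,None,fx=3,fy=3,interpolation=2))
p=cams.snapshot('scene'); save(p,'s8'); print(p['eye'],p['orientation'],p['k1'],p['intrinsics'])
for q in ['punch_tip','bar_mark','fence_pin_left','end_pin']:
  for r in spotter.place_of(p,q)[:2]: print(q,r['score'],np.array(r['pixel']))
a=cv2.imread('pics/s8.png')[150:270,270:400]; cv2.imwrite('pics/s8z.png',cv2.resize(a,None,fx=5,fy=5,interpolation=2))
E
```

```text
time: 17.1
tool_pos: [0.5708, 0.079, 0.1477]
ee_rot: [-3.139, -0.005, 2.688]
wrist_force: [-0.1, -0.3, -1.9]
width: 0.0152
17.1 [0.57083292 0.0790169  0.14768997] [-3.13898217 -0.00490191  2.68793317] N 1
[-0.01, 0.1, -0.09, -0.03, -0.06, -0.07]
[0.5036 0.1123 0.3129] [-0.2628  0.0021  1.1167] 0.010557609423931117 [[284.8634   0.     319.778 ]
 [  0.     284.8634 200.9845]
 [  0.       0.       1.    ]]
punch_tip 0.77 [460.8 160.6]
punch_tip 0.69 [624.1  61.6]
bar_mark 0.94 [320.3 199. ]
fence_pin_left 0.82 [361.9 240.8]
fence_pin_left 0.55 [388.3 192.9]
end_pin 0.86 [386.5 192.3]
[1.0607 0.7855 0.7785] [ 0.9426 -0.0054  2.629 ] -0.052016192953866294 [[378.471    0.     316.127 ]
 [  0.     378.471  194.9582]
 [  0.       0.       1.    ]]
punch_tip 0.44 [424.1 305. ]
punch_tip 0.39 [342.1 220.5]
bar_mark 0.63 [343.4 230.1]
bar_mark 0.44 [327.6 238.8]
fence_pin_left 0.89 [328.3 239. ]
end_pin 0.98 [350.1 244.7]
```

View pics/w8z.png

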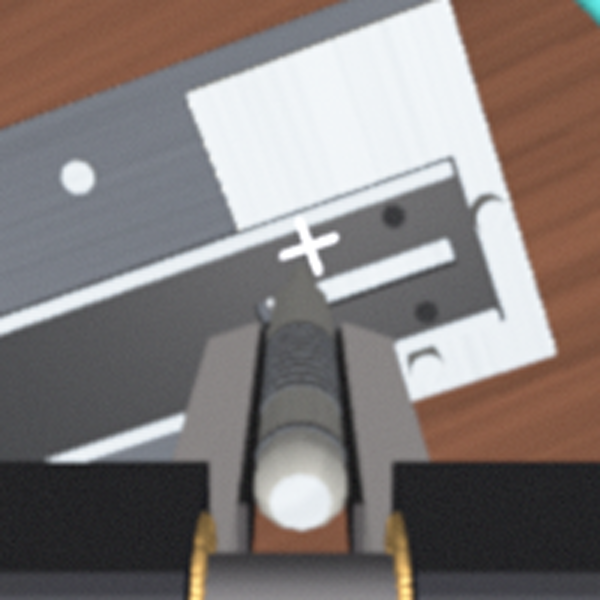

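View pics/s8z.png

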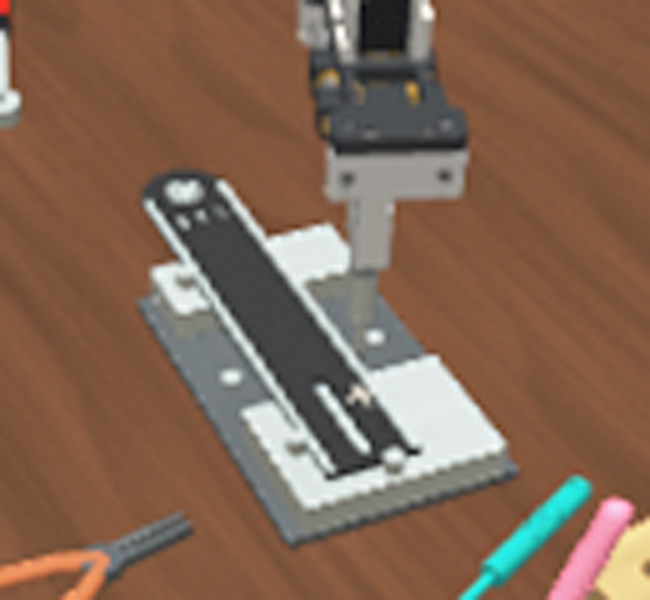

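```bash
cat > m.py <<'E'
from fitj import *
p=cams.snapshot('wrist'); o=robot.get_obs(); print(o['tool_pos'],o['ee_rot'])
f=lambda x,y:np.array([220+x/3-.33,120+y/3-.33])
P=o['tool_pos'];Rt=Rot(o['ee_rot'])
for nm,dz in [('tip',.0882),('origin',.0552),('cap',-.0418)]: print(nm,np.array(proj(p,P+Rt@[0,0,dz]))-[220,120],'zoomed',(np.array(proj(p,P+Rt@[0,0,dz]))-[220,120])*3)
print('tip obs',atz(p,f(302,262),.0595),'cap obs',atz(p,f(301,490),.187),'mark',atz(p,f(309,248),.035))
E
python3 m.py
python3 - <<'E'
import cv2
a=cv2.imread('pics/w8.png')[185:245,290:350]; cv2.imwrite('pics/w8y.png',cv2.resize(a,None,fx=10,fy=10,interpolation=2))
E
```

```text
[0.5717 0.0787 0.149 ] [-3.14   -0.0025  2.6875]
tip [99.566  87.6498] zoomed [298.6981 262.9494]
origin [99.5596 99.2663] zoomed [298.6787 297.799 ]
cap [ 99.5231 164.3235] zoomed [298.5694 492.9705]
tip obs [0.5715 0.0794 0.0595] cap obs [0.5733 0.0782 0.187 ] mark [0.5746 0.0806 0.035 ]
```

View pics/w8y.png

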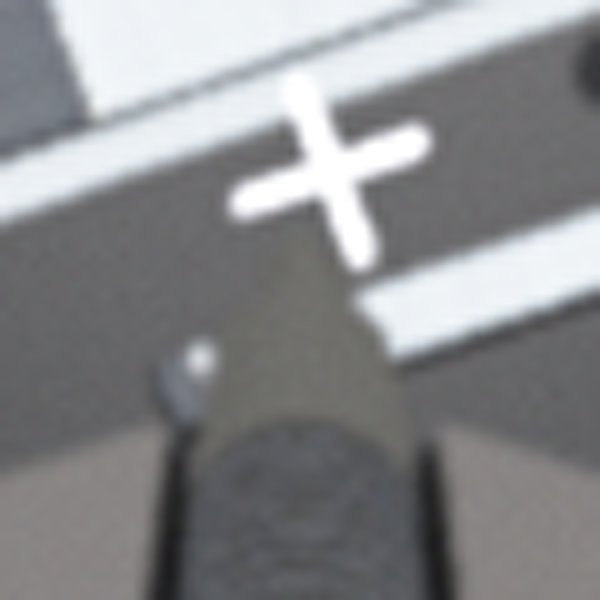

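```bash
python3 plan.py .5743 .0805 .130 2.69
```

```text
17.65 [0.57167274 0.07870349 0.14901434] [-3.14002496e+00 -2.53244570e-03  2.68749815e+00] N 1
[-0.06, 0.11, 0.76, -0.02, -0.03, -0.03]
```

```bash
python3 -m inch '[{"grip":0.1,"dx":-0.06,"dy":0.11,"dz":0.35,"rx":-0.02,"ry":-0.03,"rz":0},{"grip":0.1,"dx":0,"dy":0,"dz":0.35,"rx":0,"ry":0,"rz":0},{"grip":0.1,"dx":0,"dy":0,"dz":0,"rx":0,"ry":0,"rz":0}]'; python3 plan.py .5743 .0805 .130 2.69
python3 - <<'E'
import cv2
from fitj import *
p=cams.snapshot('wrist'); save(p,'w9')
a=cv2.imread('pics/w9.png')[185:245,290:350]; cv2.imwrite('pics/w9y.png',cv2.resize(a,None,fx=10,fy=10,interpolation=2))
o=robot.get_obs(); P=o['tool_pos'];Rt=Rot(o['ee_rot']); print(P,o['ee_rot'],'tip zoom',(np.array(proj(p,P+Rt@[0,0,.0882]))-[290,185])*10+4.5)
print(np.array(proj(p,P+Rt@[0,0,.0882+.005])))
E
```

```text
time: 18.02
tool_pos: [0.574, 0.0806, 0.1297]
ee_rot: [-3.141, -0.001, 2.687]
wrist_force: [-0.3, 0.2, -1.5]
width: 0.0154
18.025 [0.57402895 0.08060629 0.12965975] [-3.14137268e+00 -7.61509980e-04  2.68742662e+00] N 1
[-0.01, 0.0, -0.01, -0.0, -0.01, -0.03]
[0.5743 0.0806 0.1302] [3.1413 0.     2.6874] tip zoom [302.6559 235.9793]
[319.8146 206.6202]
```

View pics/w9y.png

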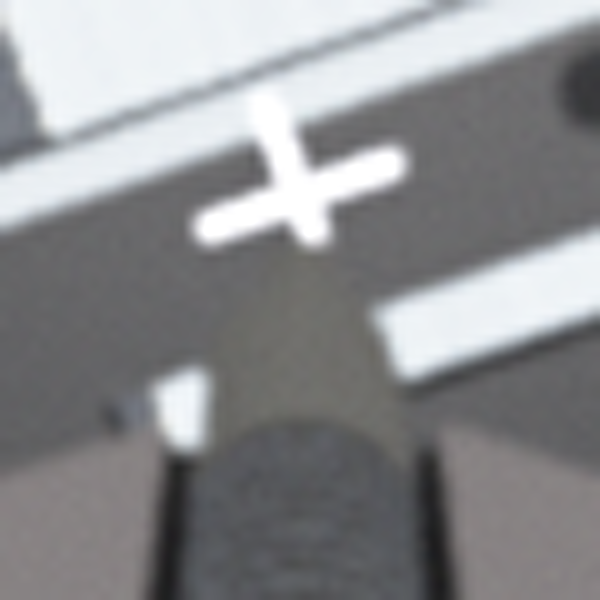

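```bash
python3 -m inch '[{"grip":0.1,"dx":0.06,"dy":0,"dz":0.12,"rx":0,"ry":0,"rz":0},{"grip":0.1,"dx":0,"dy":0,"dz":0.12,"rx":0,"ry":0,"rz":0},{"grip":0.1,"dx":0,"dy":0,"dz":0,"rx":0,"ry":0,"rz":0}]'; python3 -m inch '[{"grip":0.1,"dx":0,"dy":0,"dz":0,"rx":0,"ry":0,"rz":0}]';  python3 - <<'E'
import cv2
from fitj import *
p=cams.snapshot('wrist'); save(p,'w10')
a=cv2.imread('pics/w10.png')[175:235,290:350]; cv2.imwrite('pics/w10y.png',cv2.resize(a,None,fx=10,fy=10,interpolation=2))
o=robot.get_obs(); print(o['tool_pos'],o['ee_rot'],o['wrist_force'])
E
```

```text
time: 18.45
tool_pos: [0.573, 0.0813, 0.1241]
ee_rot: [3.141, 0.0, 2.687]
wrist_force: [-0.2, -0.0, -2.3]
width: 0.0159
time: 18.58
tool_pos: [0.5731, 0.0813, 0.1243]
ee_rot: [3.141, 0.001, 2.687]
wrist_force: [0.8, -0.2, -1.7]
width: 0.0152
[0.5731 0.0813 0.1242] [3.141  0.0007 2.6873] [-0.6718  1.2836 -0.4502]
```

View pics/w10y.png

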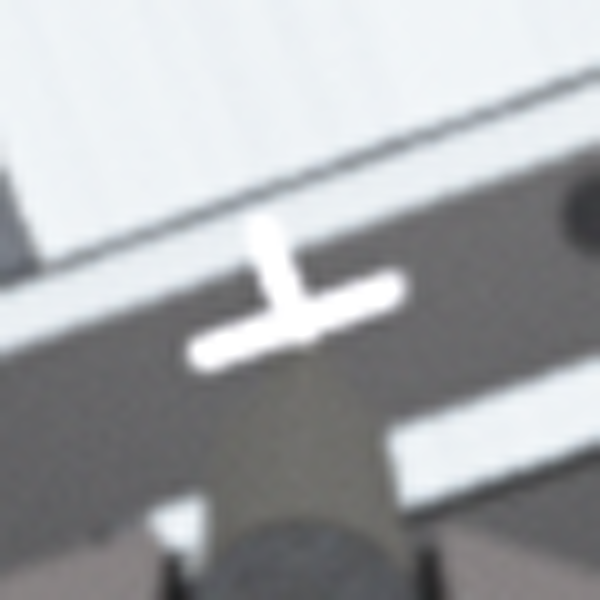

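```bash
python3 -m inch '[{"grip":0.1,"dx":0.03,"dy":-0.01,"dz":0.1,"rx":0,"ry":0,"rz":0}]';python3 -m inch '[{"grip":0.1,"dx":0,"dy":0,"dz":0.06,"rx":0,"ry":0,"rz":0}]';python3 -m inch '[{"grip":0.1,"dx":0,"dy":0,"dz":0,"rx":0,"ry":0,"rz":0}]'
python3 - <<'E'
from h import *
for i in range(3):
    p=cams.snapshot('wrist'); o=robot.get_obs(); print(o['tool_pos'],o['ee_rot'],o['wrist_force'])
save(p,'w11')
E
```

```text
time: 18.75
tool_pos: [0.5729, 0.0814, 0.1223]
ee_rot: [3.14, 0.002, 2.687]
wrist_force: [0.3, 0.3, 1.3]
width: 0.0154
time: 18.88
tool_pos: [0.5731, 0.0814, 0.1215]
ee_rot: [3.14, 0.003, 2.687]
wrist_force: [-0.6, -0.1, 2.3]
width: 0.0154
time: 19.0
tool_pos: [0.5731, 0.0814, 0.1221]
ee_rot: [3.14, 0.003, 2.687]
wrist_force: [-0.4, 0.4, 1.7]
width: 0.0159
[0.57312291 0.08135388 0.12214948] [3.13971006 0.00347209 2.68728935] [-0.69292767 -0.14293311  2.09091999]
[0.57310966 0.0813672  0.12200353] [3.1397674  0.00337773 2.68736324] [-1.10042458  0.18141365  1.77436885]
[0.5731183  0.08134745 0.12189157] [3.13976965 0.003362   2.68729046] [-0.76278329  0.36515931  2.69019487]
```

```bash
python3 -m inch '[{"grip":0.1,"dx":0,"dy":0,"dz":0.12,"rx":0.02,"ry":0,"rz":0}]';python3 -m inch '[{"grip":0.1,"dx":0,"dy":0,"dz":0.08,"rx":0,"ry":0,"rz":0}]'
python3 - <<'E'
from h import *
for i in range(3):
    p=cams.snapshot('wrist'); o=robot.get_obs(); print(o['tool_pos'],o['ee_rot'],o['wrist_force'])
save(p,'w11')
E
```

```text
time: 19.27
tool_pos: [0.5733, 0.0814, 0.1194]
ee_rot: [3.141, 0.004, 2.687]
wrist_force: [-1.2, -0.6, 4.8]
width: 0.0156
time: 19.4
tool_pos: [0.5733, 0.0814, 0.1178]
ee_rot: [3.141, 0.004, 2.687]
wrist_force: [-2.3, -0.1, 6.5]
width: 0.0158
[0.57329745 0.08146832 0.11767739] [3.14099032 0.00405665 2.68733909] [-1.69341737 -0.77405026  5.20073292]
[0.57330562 0.08146024 0.11780217] [3.14097154 0.0041096  2.68731546] [-1.08591196 -0.2090878   5.47026676]
[0.5733304  0.08144326 0.11791053] [3.14096195 0.00421086 2.68732205] [-1.69789684 -0.26269456  4.79079563]
```

Run:
```python
import cv2
from h import *
p=cams.snapshot('wrist'); save(p,'w12'); 
a=cv2.imread('pics/w12.png')[170:230,290:350]; cv2.imwrite('pics/w12y.png',cv2.resize(a,None,fx=9,fy=9,interpolation=2))
a=cv2.imread('pics/w12.png')[130:330,220:440]; cv2.imwrite('pics/w12z.png',cv2.resize(a,None,fx=3,fy=3,interpolation=2))
p=cams.snapshot('scene'); save(p,'s12')
a=cv2.imread('pics/s12.png')[170:270,280:400]; cv2.imwrite('pics/s12z.png',cv2.resize(a,None,fx=6,fy=6,interpolation=2))
o=robot.get_obs(); print(o['tool_pos'],o['wrist_force'],o['time'])
```

```text
[0.57331869 0.08144923 0.11795698] [-1.74534774  0.13202817  4.37700523] 19.65
```

View pics/w12y.png

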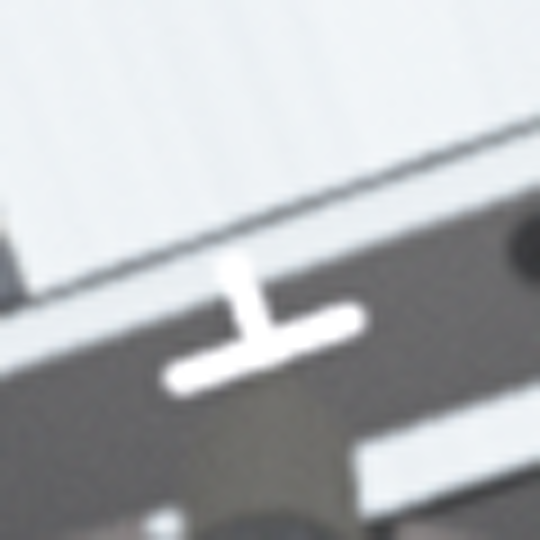

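View pics/w12z.png

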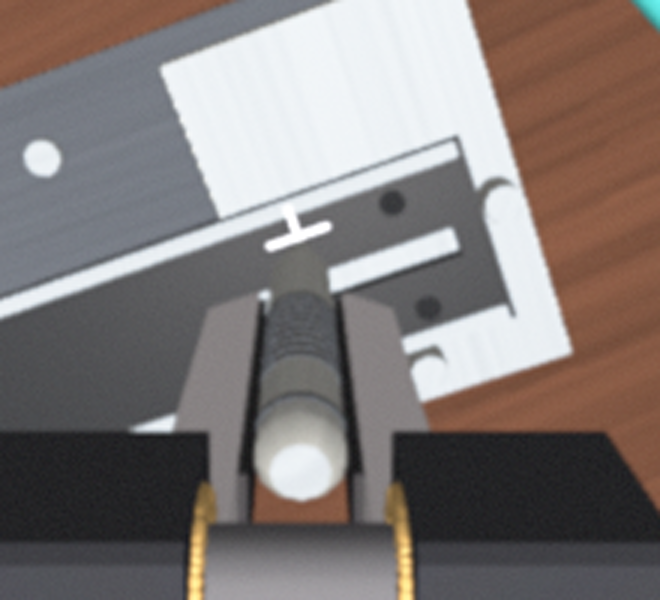

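View pics/s12z.png

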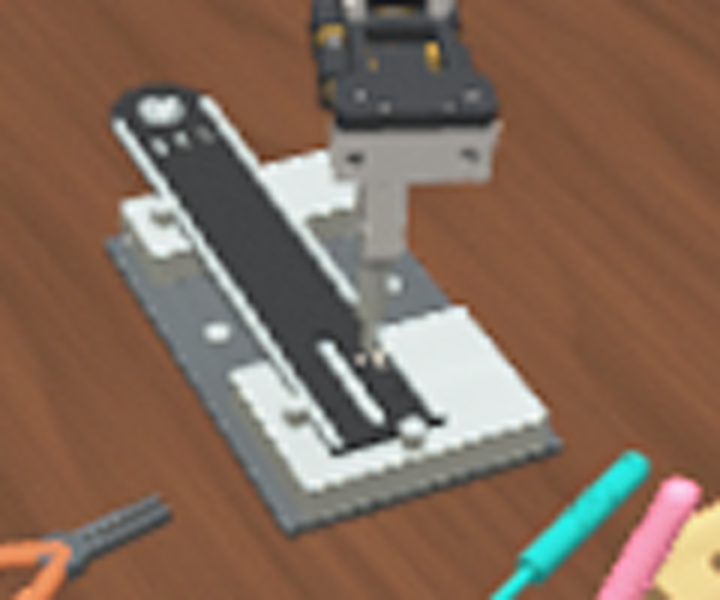

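Run:
```python
from fitj import *
p=cams.snapshot('wrist'); o=robot.get_obs(); P=o['tool_pos'];Rt=Rot(o['ee_rot'])
print(P,o['wrist_force'],o['time'])
print('tip',(np.array(proj(p,P+Rt@[0,0,P[2]-.035]))-[290,170])*9+4)
for q in ['bar_mark','punch_tip']:
  for r in spotter.place_of(p,q)[:2]: print(q,r['score'],r['pixel'],(np.array(r['pixel'])-[290,170])*9+4)
print('mark',atz(p,np.array([290+(262-4)/9,170+(348-4)/9]),.035))
g=cams.snapshot('scene')
print('scene tip',atz(g,[280+371/6-.4,170+352/6-.4],.035),'mark arms mid',atz(g,[280+370/6-.4,170+357/6-.4],.035))
```

```text
[0.5733 0.0814 0.118 ] [-2.2591  0.7305  5.549 ] 19.7
tip [270.4115 358.1564]
bar_mark 0.77 [319.0, 206.3] [265.  330.7]
punch_tip 0.51 [529.7, 144.3] [2161.3 -227.3]
punch_tip 0.46 [471.8, 163.3] [1640.2  -56.3]
mark [0.5723 0.081  0.035 ]
scene tip [0.5719 0.0794 0.035 ] mark arms mid [0.5744 0.0823 0.035 ]
```

Run:
```python
import cv2
a=cv2.imread('pics/w12.png')[198:222,305:335]; cv2.imwrite('pics/w12x.png',cv2.resize(a,None,fx=24,fy=24,interpolation=0))
```

```text
(no output)
```

View pics/w12x.png

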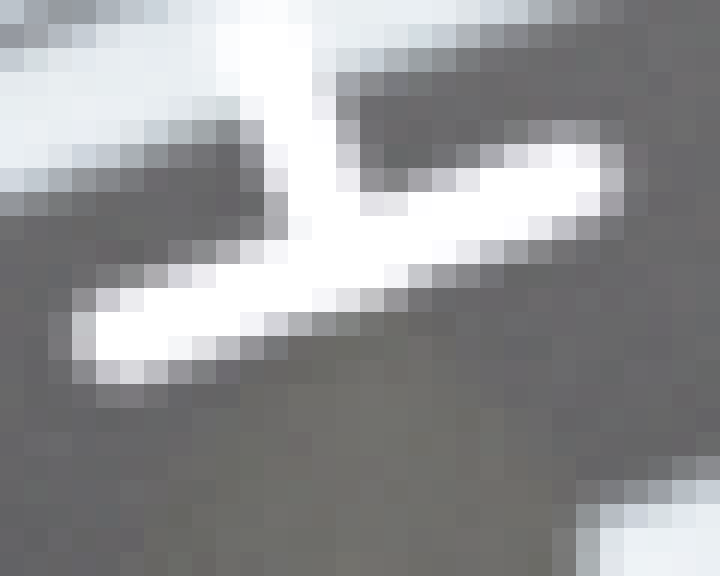

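```bash
python3 -m inch '[{"grip":0.1,"dx":0,"dy":0,"dz":-0.25,"rx":0,"ry":0,"rz":0},{"grip":0.1,"dx":0.05,"dy":-0.03,"dz":-0.05,"rx":0,"ry":-0.04,"rz":0},{"grip":0.1,"dx":0.02,"dy":0,"dz":0,"rx":0,"ry":0,"rz":0}]'; python3 -m inch '[{"grip":0.1,"dx":0,"dy":0,"dz":0,"rx":0,"ry":0,"rz":0}]'
python3 - <<'E'
from h import *
p=cams.snapshot('wrist'); save(p,'w13'); o=robot.get_obs(); print(o['tool_pos'],o['ee_rot'],o['wrist_force'])
E
```

```text
time: 20.23
tool_pos: [0.571, 0.0815, 0.1241]
ee_rot: [-3.142, 0.007, 2.687]
wrist_force: [-0.0, 0.6, -1.6]
width: 0.0156
time: 20.35
tool_pos: [0.5706, 0.0815, 0.1233]
ee_rot: [-3.141, 0.006, 2.687]
wrist_force: [0.7, 0.1, -1.1]
width: 0.0155
[0.57060211 0.08151846 0.1232482 ] [-3.14092018  0.00552077  2.68730887] [-0.128595   -0.35067704 -1.36595413]
```

```bash
python3 -m inch '[{"grip":0.1,"dx":-0.03,"dy":0.02,"dz":0.08,"rx":0,"ry":0.06,"rz":0}]';python3 -m inch '[{"grip":0.1,"dx":0,"dy":0,"dz":0.1,"rx":0,"ry":0,"rz":0}]';python3 - <<'E'
from h import *
p=cams.snapshot('wrist'); save(p,'w14'); o=robot.get_obs(); print(o['tool_pos'],o['ee_rot'],o['wrist_force'])
a=p['frame'][190:230,300:340,::-1]; cv2.imwrite('pics/w14x.png',cv2.resize(a,None,fx=14,fy=14,interpolation=0))
E
```

```text
time: 20.52
tool_pos: [0.5714, 0.0815, 0.1215]
ee_rot: [-3.141, 0.0, 2.687]
wrist_force: [-0.9, -0.7, 2.5]
width: 0.0155
time: 20.65
tool_pos: [0.5715, 0.0814, 0.1195]
ee_rot: [-3.141, 0.0, 2.687]
wrist_force: [-1.8, 0.0, 4.3]
width: 0.015
[0.57147063 0.08146    0.11930359] [-3.14055692e+00  1.80758841e-04  2.68727557e+00] [-1.1530797   0.72536815  3.58505442]
```

View pics/w14x.png

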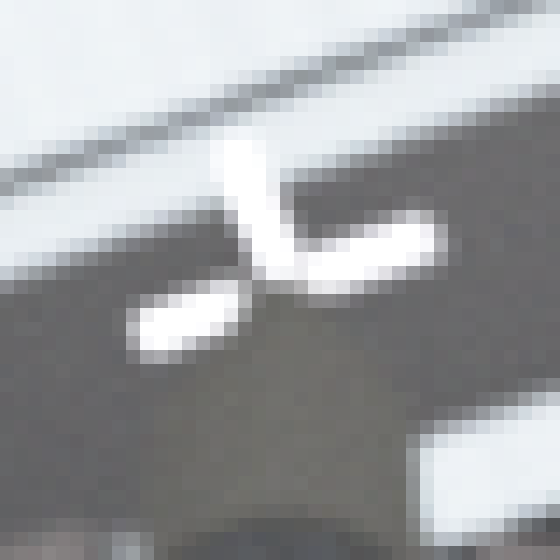

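```bash
python3 -m inch '[{"grip":0.1,"dx":0,"dy":0,"dz":0.07,"rx":0,"ry":0,"rz":0}]';python3 - <<'E'
from h import *
for i in range(3):
    p=cams.snapshot('wrist'); o=robot.get_obs(); print(o['tool_pos'],o['ee_rot'],o['wrist_force'],abs(o['qvel']).max(),o['width'])
save(p,'w15')
a=p['frame'][130:330,220:440,::-1]; cv2.imwrite('pics/w15z.png',cv2.resize(a,None,fx=3,fy=3,interpolation=2))
p=cams.snapshot('scene'); a=p['frame'][150:270,270:400,::-1]; cv2.imwrite('pics/s15z.png',cv2.resize(a,None,fx=5,fy=5,interpolation=2))
E
```

```text
time: 20.82
tool_pos: [0.5716, 0.0814, 0.1183]
ee_rot: [-3.141, 0.001, 2.687]
wrist_force: [-1.6, -0.8, 4.2]
width: 0.0155
[0.57152851 0.08142393 0.11806436] [-3.14074982e+00  5.72326479e-04  2.68721378e+00] [-2.69606993 -0.40834491  4.9548716 ] 0.0032274130107397816 0.01599339190698068
[0.57153228 0.08141901 0.11806717] [-3.14071440e+00  6.04905301e-04  2.68728712e+00] [-1.67777588 -0.32459085  5.53979216] 0.0019486003592130317 0.01523927806599587
[0.57152437 0.08146236 0.11811987] [-3.14076863e+00  6.05722473e-04  2.68728262e+00] [-3.13179851  0.67876427  5.23362422] 0.0024048564208002873 0.016081167736034234
```

View pics/w15z.png

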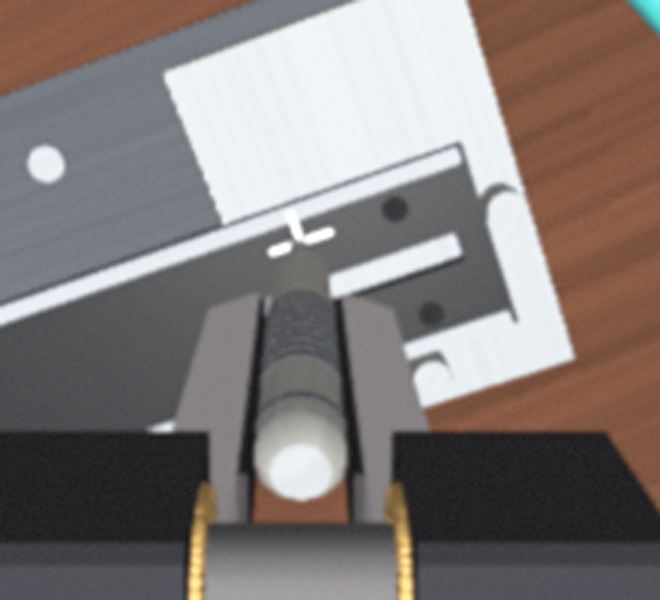

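View pics/s15z.png

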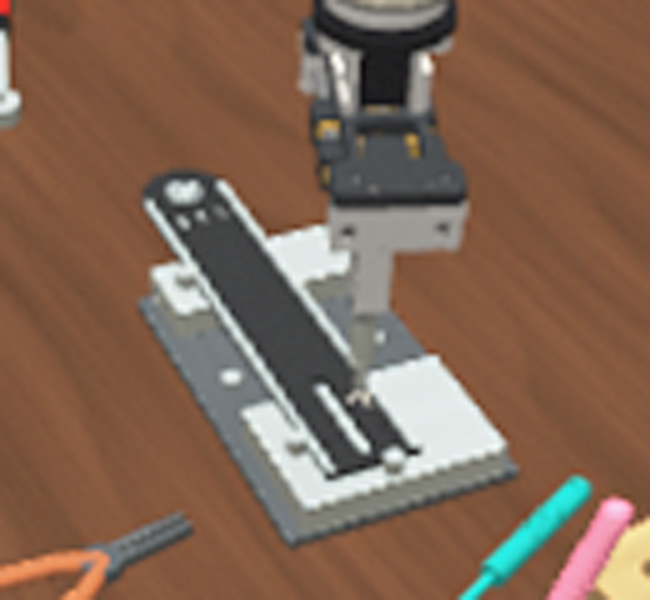

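```bash
python3 -c "
from bench import robot
print(robot.close_job())"
```

```text
the job is handed in; nothing more can be done
None
```

I slid the bar home, took the punch from the far hole of the stand, and set its point on the cross. I handed the job in after about 21 s of robot time with the punch still held there. The hand-in gives no verdict.

**Bar:** Measured at (14.7, -54.4) mm in the jig frame and 0.003 rad off square, against a target of (14, -54). The picture showed it touching both fence pins and the end pin. I took this before fetching the punch. In the last pictures it still lay against the end pin and left fence pin; I did not measure it again.

**Point on the cross:** My first press landed about 1–2 mm off. I lifted a few millimetres, shifted and pressed again. In the last close-up the point sits where the arms meet, to about 1 mm. The camera estimates of the cross's position differed by 2–4 mm, so I went by that close-up.

**Pressure and hold:**
- The upward wrist force was about 5.2 N. Adding the punch's weight, that is about 6.6 N on the bar, or about 4.7 mm of nose travel. The travel is worked out from the force and the tool height, not measured directly.
- The gripper was upright to within 0.001 rad and nearly still, with joint speeds of about 0.003 rad/s. It was closed on the punch at about 16 mm.

**Other tools:** I did not measure their positions at the end, but saw none move while I was working. One of the orange look-alikes, which I never touched, lay differently in a later picture. I don't know why.

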